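# Put the sharpening files away in their canister and close it

## Task

The sharpening stall is closing: take the lid off the steel canister, stand every orange-handled file lying on the bench in it with the handle up, then put the lid back on so that it sits fully home and level on the rim. Keep the canister standing, and leave everything else on the bench where it is.

Things in the scene. Friction and masses are not known exactly. Their poses are not given: they have to be found in the camera images.
- canister: open round steel canister, loose, 0.8 kg, 91 mm across, 132 mm tall, wall 3.5 mm, floor 4 mm thick (inside 84 mm wide, 128 mm deep); origin at the centre of its underside, z up its axis. Its lid is on it at the start. It stands to the robot's left or right, the glass jar on the other side
- canister_rim (a point): centre of the canister's mouth, on its axis, level with the top of the rim (132 mm above the canister's origin)
- lid_knob (a point): loose canister lid, 0.18 kg: steel disc 96 mm across, 5 mm thick; under it a black plug 79 mm across, 8 mm deep, lower edge tapered to 73 mm; on top a black round knob 24 mm across, 30 mm tall. Point on the axis half-way up the knob: 20 mm above the disc's underside (and the rim, when seated), 28 mm above the plug's bottom. z axis up. On the bench it lies on its plug, knob up
- file1_mid (a point): sharpening file (one of several alike; None if absent), 120 mm long, 45 g: orange handle 60 mm long, rounded-square section 16 x 16 mm, tapered at both ends; dark flat blade 60 x 10 x 5 mm. Point at mid-length on the centre line, where handle and blade meet; x axis towards the handle end. The weight is in the handle: lying down it rests on a flat of the handle, centre line 8 mm up, blade clear of the bench
- file2_mid (a point): sharpening file (one of several alike; None if absent), 120 mm long, 45 g: orange handle 60 mm long, rounded-square section 16 x 16 mm, tapered at both ends; dark flat blade 60 x 10 x 5 mm. Point at mid-length on the centre line, where handle and blade meet; x axis towards the handle end. The weight is in the handle: lying down it rests on a flat of the handle, centre line 8 mm up, blade clear of the bench
- file3_mid (a point): sharpening file (one of several alike; None if absent), 120 mm long, 45 g: orange handle 60 mm long, rounded-square section 16 x 16 mm, tapered at both ends; dark flat blade 60 x 10 x 5 mm. Point at mid-length on the centre line, where handle and blade meet; x axis towards the handle end. The weight is in the handle: lying down it rests on a flat of the handle, centre line 8 mm up, blade clear of the bench
- file4_mid (a point): sharpening file (one of several alike; None if absent), 120 mm long, 45 g: orange handle 60 mm long, rounded-square section 16 x 16 mm, tapered at both ends; dark flat blade 60 x 10 x 5 mm. Point at mid-length on the centre line, where handle and blade meet; x axis towards the handle end. The weight is in the handle: lying down it rests on a flat of the handle, centre line 8 mm up, blade clear of the bench
- file5_mid (a point): sharpening file (one of several alike; None if absent), 120 mm long, 45 g: orange handle 60 mm long, rounded-square section 16 x 16 mm, tapered at both ends; dark flat blade 60 x 10 x 5 mm. Point at mid-length on the centre line, where handle and blade meet; x axis towards the handle end. The weight is in the handle: lying down it rests on a flat of the handle, centre line 8 mm up, blade clear of the bench
- jar: bystander: closed glass jar with a green band, 80 mm across, 115 mm tall; origin at the centre of its underside
- soap: bystander: yellow washing-up bottle with blue cap, 68 mm across, 200 mm tall; origin at the centre of its underside
- tape: bystander: roll of masking tape lying flat, 96 mm across, 24 mm high; origin at the centre of its underside
- stone: bystander: two-tone whetstone on a wooden base, 75 x 210 mm, 44 mm high, long side along its y axis; origin at the centre of its underside
- knife: bystander: kitchen knife lying flat, 26 mm high; origin where blade and handle meet, on the underside; blade 200 mm along +x, black handle 115 mm along -x
- mug: bystander: blue mug, 80 mm across, 95 mm tall, handle towards its +y; origin at the centre of its underside
- screwdriver: bystander: screwdriver lying along its x axis, about 200 mm long, handle to -x; origin near its middle, on its underside
Not all that is in view belongs to the job. What is shaped like the part that bears file1_mid but pink or yellow is not meant.

How it is judged:
On the way, in this order (a step that is already met when the one before it is completed fails the run):
1. the lid is off the canister (distance between lid_knob and canister_rim above 0.07 m), for 0.2 s.
2. every file stands in the canister, handle up (angle between each of file1_mid, file2_mid, file3_mid, file4_mid, file5_mid's own x axis and vertical below 0.8 rad and horizontal distance between each of file1_mid, file2_mid, file3_mid, file4_mid, file5_mid and canister below 0.046 m and z of file1_mid in the frame of canister between 0.03 and 0.095 m and z of file2_mid in the frame of canister between 0.03 and 0.095 m and z of file3_mid in the frame of canister between 0.03 and 0.095 m and z of file4_mid in the frame of canister between 0.03 and 0.095 m and z of file5_mid in the frame of canister between 0.03 and 0.095 m), for 0.3 s.
At the end, for the whole second after the job is handed in: Every file present stands inside the canister, handle up (leaning on the wall, up to 0.8 rad, is fine); the lid is home: within 2.5 mm of seated height, centred within 4.5 mm, level within 0.04 rad; the canister stands upright on the bench, all at rest (all of step 2 and z of lid_knob in the frame of canister between 0.1495 and 0.1545 m and horizontal distance between lid_knob and canister_rim below 0.0045 m and angle between lid_knob's own z axis and vertical below 0.04 rad and angle between canister's own z axis and vertical below 0.05 rad and height (world z) of canister_rim below 0.137 m and linear speed of each of lid, canister below 0.02 m/s); the robot touches nothing.
It fails at once if a bystander (jar, soap bottle, tape, whetstone, knife, mug or screwdriver) is shifted more than 50 mm (distance of any of jar, soap, tape, stone, knife, mug, screwdriver from where it was at the start of the episode above 0.05 m).
It fails at once if the jar, soap bottle or mug is knocked over (angle between any of jar, soap, mug's own z axis and vertical above 0.6 rad).
It fails at once if the canister is knocked over (angle between canister's own z axis and vertical above 0.6 rad).
Of file1, file2, file3, file4, file5 only 3 to 5 are there at a start; the rules pass over those that are not, and their reading is None.
At some moment in a run one of file1, file2, file3, file4, file5, lid may be knocked a few centimetres aside while the robot is not near it.
Once in a run the grip may slacken for a moment while it holds something.
It also fails if it takes over 210 s, if anything falls off the work surface, if the arm or the gripper's body presses on something with over 40 N, if the wrist force passes 120 N, or if a joint passes its speed limit or range.

## Robot

A 6-joint arm with a two-finger parallel gripper is mounted at the origin on the work surface. World frame = base frame: x ahead of the robot, y to its left, z up, the work surface at z = 0. Lengths are in m, angles in rad, forces in N, time in s.
With the tool pointing down it reaches from about 0.375 to 0.9 m from the base axis. Payload 3.1 kg.
Tool frame: the origin (TCP) lies at the very end of the fingers, on their centre line; the grasp point (between the pads) lies 19 mm behind it; z points along the fingers, y is the direction in which the jaws open and shut (so a half turn about z gives the same grasp; the last joint's range is limited). The gripper opens to 85 mm and grips with 20 to 120 N. Pads are 22 mm wide; open, the fingers measure 114 mm over their backs; the gripper's body (76 mm by 85 mm) begins 54 mm behind the grasp point. The pads swing forward as they close: fully open they stand 13 mm farther back than shut.
Start: joints at [0.959, 0.527, 1.433, -0, 1.181, -0.178], TCP at [0.263, 0.567, 0.231] pointing down, gripper open.
Joint ranges: [-3.08, 3.08], [-0.75, 2.2], [0.22, 2.44], [-1.43, 4.57], [0, 2.65], [-2.85, 2.85]. Speed limits (rad/s): [2.79, 2.79, 3.14, 3.14, 3.14, 3.14].

## Interface

Orientations are given as a unit quaternion [x, y, z, w].
In Python, from station import manip gives the robot as it stands. The module is installed in compiled form; this text tells all that it offers.
- The arm moves only by the tool send_rows, never from a script. Its argument "commands" is a list of rows, each an object with "delta_pos": the shift along the world's x, y, z in cm, a list of three; "yaw": the turn about the world's z in rad. A call has 1 to 10 rows; each row shifts and turns the pose as measured when the row begins; what a row does not reach is not made up. A row lasts 1/8 s, in which the tool goes at most 62.5 mm and 10.7 degrees, less where a joint would pass 70% of its speed; a pose out of reach is approached as far as the arm can. A call is refused whole if a number of a shift passes 6.25 or a number of a turn 0.188, either way. A call with a gripper value outside its range is refused whole. "grip" is the closure, from -1 (fully open) to 1 (shut), set as the call begins (left out, the last holds). The fingers move at their own pace and stop on an object; "force" is the grip in N (left out, the last holds). Time passes only in rows, so rows that do not move let the fingers close. It gives the time, the measured TCP pose, the force and the opening at its end, in the units of the state.
- manip.sense(): the state, without advancing time (a new reading comes with each control period).
- manip.snapshot(name): name is "scene" or "top"; returns the picture (400x640x3 uint8, blue, green, red); there is no depth.
- manip.get_calibration(name): a dict with "fx", "fy", "cx", "cy" (pixels), "world_to_cam" (4x4, takes a point from world to camera coordinates). Camera axes: x right, y down, z forward; pixel columns grow to the right and rows downward; lengths in m; the calibration is good to about 2 mm. A picture is of the moment at which its call begins. get_calibration takes no time and is no camera call.
- manip.sign_off(): hands the job in, once; it reports no verdict.
The state is a dict: "t": time; "q": joint angles; "qd": joint speeds; "tau": joint torques, N m; "tcp_pos": TCP position; "tool_rot": TCP orientation; "force": force on the tool from outside, world axes, zero at the start; "ft_torque": the same for the moment, N m; "finger_gap": opening from 0.0 (shut) to 1.0 (fully open).
Only numpy, scipy, OpenCV 4.12 (cv2) and the standard library are available. Lean on these libraries where they do the work, as an engineer would, in place of code of your own. Each camera call takes 0.05 s, during which the arm holds its last target. There are 200 camera calls.

## Working session

There is one attempt and no reset: what is moved stays moved. The work goes in short steps, Python scripts to look and compute and a tool call to move; the robot and the scene stay as the last step left them, time stands still between calls to the robot, and variables do not carry over. Pictures are saved under pics/ and viewed, about 12 in all and at most 16, crops included, and the job is handed in when it is done.

Besides the shell and the picture viewer there is one more tool, called as name(argument=value, ...), one argument or row to a line, values as JSON. send_rows: Moves the arm, as the interface text tells. Its arguments: {"type":"object","properties":{"commands":{"type":"array","items":{"type":"object","properties":{"delta_pos":{"type":"array","items":{"type":"number"}},"yaw":{"type":"number"}}}},"grip":{"type":"number"},"force":{"type":"number"}},"required":["commands"]}

```bash
mkdir -p pics; python3 - <<'E'
from station import manip
import cv2,numpy as np
for n in("scene","top"):
    cv2.imwrite(f"pics/{n}0.png",manip.snapshot(n))
    c=manip.get_calibration(n);print(n,c["fx"],c["fy"],c["cx"],c["cy"]);print(np.round(c["world_to_cam"],4).tolist())
print(manip.sense())
E
```

```text
scene 380.51775529801915 380.51775529801915 316.3469910798715 198.79076048040037
[[0.0102, 0.9999, 0.0058, -0.0038], [0.655, -0.0023, -0.7557, -0.2187], [-0.7556, 0.0115, -0.6549, 1.902], [0.0, 0.0, 0.0, 1.0]]
top 362.2195284849377 362.2195284849377 318.4689135163033 196.7881242163738
[[-0.0025, -1.0, 0.0032, 0.0037], [-0.9961, 0.0022, -0.0881, 0.5058], [0.0881, -0.0034, -0.9961, 1.14], [0.0, 0.0, 0.0, 1.0]]
{'t': 0.1, 'q': array([ 9.58483351e-01,  5.28397192e-01,  1.43377276e+00,  1.64894932e-05,
        1.18141953e+00, -1.78510842e-01]), 'qd': array([-0.00158321, -0.00064582, -0.00279541, -0.00089255, -0.00034355,
       -0.00107324]), 'tau': array([ 7.30893498e-05, -4.43298590e+01, -1.78587288e+01, -1.75122377e-04,
        3.88794710e-03,  1.30639452e-05]), 'tcp_pos': array([0.26229928, 0.56658168, 0.23041719]), 'tool_rot': array([ 2.15207296e-01,  9.76567879e-01, -9.18437782e-04, -3.91613699e-04]), 'force': array([ 0.32053227,  0.29805331, -1.08083621]), 'ft_torque': array([ 0.03788092, -0.00360613,  0.01668589]), 'finger_gap': 0.9997756872404603}
```

View pics/scene0.png

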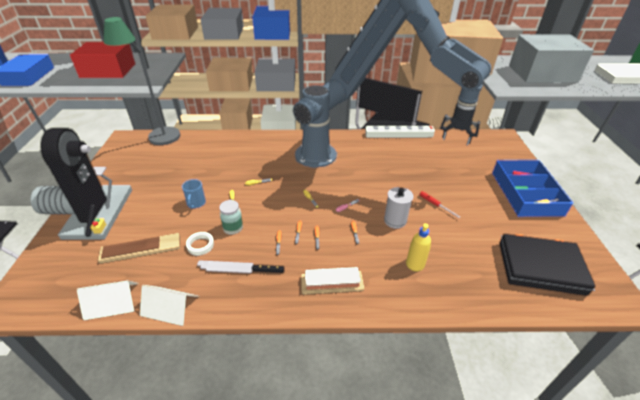

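View pics/top0.png

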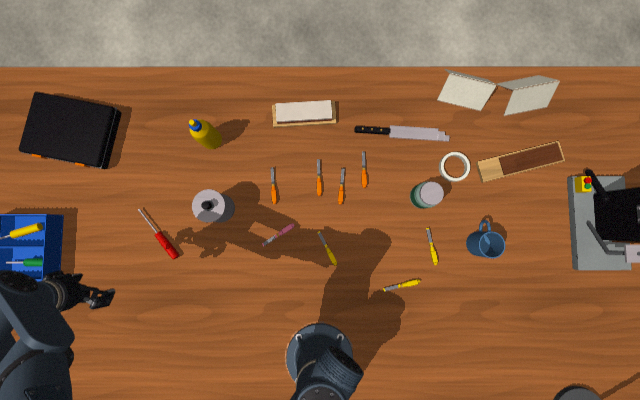

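The scene view shows four orange files in the middle of the bench. In the top view they sit at about (274,185), (320,178), (342,185) and (364,170), with handles toward the robot. The canister with its lid is at (212,206) and the jar at (427,195). The yellow and pink files are decoys.

```bash
cat > h.py <<'E'
from station import manip
import cv2,numpy as np
def ray(n,uv,z):
    c=manip.get_calibration(n);M=np.array(c["world_to_cam"]);R,t=M[:3,:3],M[:3,3]
    d=R.T@np.array([(uv[0]-c["cx"])/c["fx"],(uv[1]-c["cy"])/c["fy"],1.]);o=-R.T@t
    return o+d*(z-o[2])/d[2]
def proj(n,p):
    c=manip.get_calibration(n);M=np.array(c["world_to_cam"]);q=M[:3,:3]@np.array(p)+M[:3,3]
    return np.array([c["fx"]*q[0]/q[2]+c["cx"],c["fy"]*q[1]/q[2]+c["cy"]])
def handles(n,img,z=.008):
    """orange blobs: centre, long-axis ends (world)"""
    hsv=cv2.cvtColor(img,cv2.COLOR_BGR2HSV)
    m=cv2.inRange(hsv,(6,150,120),(18,255,255))
    k,l,s,c=cv2.connectedComponentsWithStats(m)
    out=[]
    for i in range(1,k):
        if s[i,4]<15: continue
        ys,xs=np.where(l==i)
        P=np.array([ray(n,(x,y),z)[:2] for x,y in zip(xs,ys)])
        mu=P.mean(0);_,_,V=np.linalg.svd(P-mu,full_matrices=False);a=V[0]
        pr=(P-mu)@a
        out.append((mu.round(3),np.degrees(np.arctan2(a[1],a[0])).round(1),(pr.max()-pr.min()).round(3),c[i].round(1)))
    return out
def st():
    s=manip.sense();R=s["tool_rot"];x,y=R[0],R[1]
    j=np.degrees(np.arctan2(2*y*y-1,2*x*y))
    return "t%.2f tcp %s jaw %.1f F %s gap %.3f"%(s["t"],s["tcp_pos"].round(4),j,s["force"].round(1),s["finger_gap"])
E
python3 - <<'E'
from h import *
for n in("scene","top"):
    im=cv2.imread(f"pics/{n}0.png"); print(n)
    for o in handles(n,im): print(*o)
im=cv2.imread("pics/top0.png");hsv=cv2.cvtColor(im,cv2.COLOR_BGR2HSV)
# lid disc: low saturation, bright, near (212,206)
m=np.zeros(im.shape[:2],np.uint8);m[180:230,185:240]=cv2.inRange(hsv,(0,0,110),(180,40,255))[180:230,185:240]
cs=max(cv2.findContours(m,0,2)[0],key=cv2.contourArea);print("disc",cv2.minEnclosingCircle(cs),ray("top",cv2.minEnclosingCircle(cs)[0],.137))
for n,(x0,y0,x1,y1) in(("top",(200,195,222,217)),("scene",(385,180,412,202))):
    g=cv2.imread(f"pics/{n}0.png")[y0:y1,x0:x1].max(2);ys,xs=np.where(g<70);uv=(xs.mean()+x0,ys.mean()+y0)
    print("knob",n,len(xs),uv,ray(n,uv,.155))
for nm,uv,z in(("pink",(279,235),.008),("yel",(327,249),.008),("yel2",(432,246),.008),("scr",(158,235),.01),("jar",(429,193),.115),("soap",(197,128),.2)): print(nm,ray("top",uv,z).round(3))
print(st())
a=cv2.resize(cv2.imread("pics/top0.png")[130:280,130:400],None,fx=2.9,fy=2.9,interpolation=2);cv2.imwrite("pics/c1.png",a)
E
```

```text
scene
[ 0.505 -0.071] -5.1 0.057 [298.8 225.4]
[0.508 0.146] -0.3 0.056 [353.4 225.8]
[ 0.532 -0.001] -1.4 0.06 [316.5 230.4]
[ 0.56  -0.148] -0.6 0.059 [278.5 235.6]
topTraceback (most recent call last):
  File "<stdin>", line 4, in <module>
  File "h.py", line 19, in handles
    P=np.array([ray(n,(x,y),z)[:2] for x,y in zip(xs,ys)])
                ~~~^^^^^^^^^^^
  File "h.py", line 4, in ray
    c=manip.get_calibration(n);M=np.array(c["world_to_cam"]);R,t=M[:3,:3],M[:3,3]
ValueError: time passes only in moves, steps and waits
```

```bash
python3 - <<'E'
s=open('h.py').read()
s=s.replace("def ray","CAL={n:manip.get_calibration(n) for n in('scene','top')}\ndef ray",1).replace("c=manip.get_calibration(n);","c=CAL[n];")
open('h.py','w').write(s)
E
python3 - <<'E'
from h import *
for n in("scene","top"):
    im=cv2.imread(f"pics/{n}0.png"); print(n)
    for o in handles(n,im): print(*o)
im=cv2.imread("pics/top0.png");hsv=cv2.cvtColor(im,cv2.COLOR_BGR2HSV)
m=np.zeros(im.shape[:2],np.uint8);m[180:230,185:240]=cv2.inRange(hsv,(0,0,110),(180,40,255))[180:230,185:240]
cs=max(cv2.findContours(m,0,2)[0],key=cv2.contourArea);print("disc",cv2.minEnclosingCircle(cs),ray("top",cv2.minEnclosingCircle(cs)[0],.137))
for n,(x0,y0,x1,y1) in(("top",(200,195,222,217)),("scene",(385,180,412,202))):
    g=cv2.imread(f"pics/{n}0.png")[y0:y1,x0:x1].max(2);ys,xs=np.where(g<70);uv=(xs.mean()+x0,ys.mean()+y0)
    print("knob",n,len(xs),uv,ray(n,uv,.155))
for nm,uv,z in(("pink",(279,235),.008),("yel",(327,249),.008),("yel2",(432,246),.008),("scr",(158,235),.01),("jar",(429,193),.115),("soap",(197,128),.2)): print(nm,ray("top",uv,z).round(3))
print(st())
a=cv2.resize(cv2.imread("pics/top0.png")[130:280,130:400],None,fx=2.9,fy=2.9,interpolation=2);cv2.imwrite("pics/c1.png",a)
E
```

```text
scene
[ 0.505 -0.071] -5.1 0.057 [298.8 225.4]
[0.508 0.146] -0.3 0.056 [353.4 225.8]
[ 0.532 -0.001] -1.4 0.06 [316.5 230.4]
[ 0.56  -0.148] -0.6 0.059 [278.5 235.6]
top
[ 0.404 -0.052] -93.1 2.14 [335.3 231.1]
[ 0.606 -0.443] -153.2 0.07 [454.2 166.5]
[0.4   0.183] -106.3 0.096 [262.4 230. ]
[0.074 0.955] -148.7 0.037 [ 14.8 335. ]
[-0.104 -0.955] 109.9 0.131 [626.8 392. ]
disc ((207.8333282470703, 205.0833282470703), 16.45816993713379) [0.47240478 0.32184213 0.137     ]
knob top 91 (np.float64(207.45054945054946), np.float64(205.07692307692307)) [0.47123472 0.31748317 0.155     ]
knob scene 29 (np.float64(400.2758620689655), np.float64(192.0)) [0.47441208 0.31692904 0.155     ]
pink [0.384 0.13  0.008]
yel [ 0.339 -0.025  0.008]
yel2 [ 0.348 -0.362  0.008]
scr [0.385 0.518 0.01 ]
jar [ 0.508 -0.324  0.115]
soap [0.681 0.338 0.2  ]
t0.10 tcp [0.2623 0.5666 0.2304] jaw 65.1 F [ 0.3  0.3 -1.1] gap 1.000
```

View pics/c1.png

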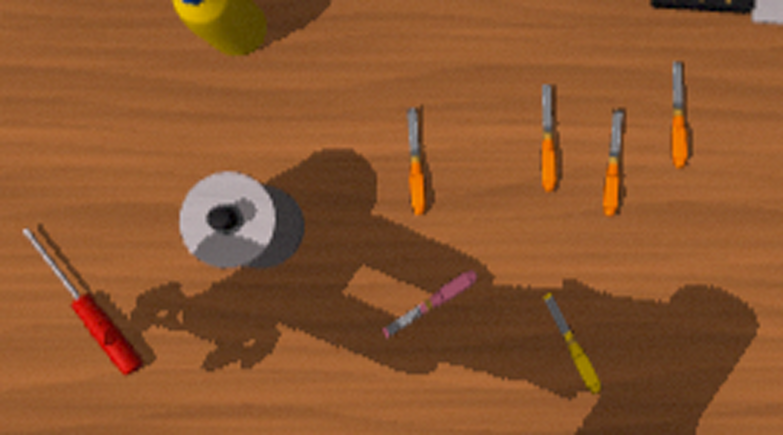

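send_rows(
  commands=[
    {"delta_pos": [3.5,-4.15,0],"yaw": 0.073},
    {"delta_pos": [3.5,-4.15,0],"yaw": 0.073},
    {"delta_pos": [3.5,-4.15,0],"yaw": 0.073},
    {"delta_pos": [3.5,-4.15,0],"yaw": 0.073},
    {"delta_pos": [3.5,-4.15,0],"yaw": 0.073},
    {"delta_pos": [3.5,-4.15,0],"yaw": 0.073},
    {"delta_pos": [0,0,0],"yaw": 0},
  ],
  grip=-0.2,
  force=40,
)

```text
t: 0.98
tcp_pos: [0.476, 0.3096, 0.2274]
tool_rot: [-0.011, 1.0, -0.002, -0.001]
force: [0.4, -0.0, 0.6]
finger_gap: 0.6
```

```bash
sed -i 's/(6,150,120),(18,255,255)/(8,200,175),(18,255,255)/' h.py; python3 - <<'E'
from h import *
print(st())
for o in handles("top",cv2.imread("pics/top0.png")): print(*o)
E
```

```text
t0.97 tcp [0.476  0.3096 0.2274] jaw 91.3 F [ 0.4 -0.   0.6] gap 0.600
[0.645 0.927] 76.0 0.028 [ 36.  155.5]
[0.616 0.785] -100.2 0.027 [ 79.  164.1]
[ 0.566 -0.145] -178.1 0.059 [363.6 178.7]
[0.541 0.002] -178.4 0.059 [318.4 186.4]
[0.516 0.15 ] -175.5 0.059 [273.2 194.2]
[ 0.512 -0.068] 174.8 0.059 [340.2 195.3]
```

send_rows(
  commands=[
    {"delta_pos": [-0.3,0.75,-2],"yaw": 0},
    {"delta_pos": [0,0,-3],"yaw": 0},
    {"delta_pos": [0,0,-2.5],"yaw": 0},
    {"delta_pos": [0,0,0],"yaw": 0},
  ],
)

```text
t: 1.48
tcp_pos: [0.4704, 0.3187, 0.1501]
tool_rot: [-0.01, 1.0, -0.002, -0.003]
force: [0.1, 0.9, -0.0]
finger_gap: 0.599
```

send_rows(
  commands=[
    {"delta_pos": [0,0,0],"yaw": 0},
    {"delta_pos": [0,0,0],"yaw": 0},
    {"delta_pos": [0,0,0],"yaw": 0},
    {"delta_pos": [0,0,0],"yaw": 0},
  ],
  grip=1,
  force=40,
)

```text
t: 1.98
tcp_pos: [0.4706, 0.3202, 0.1524]
tool_rot: [-0.011, 1.0, -0.001, -0.001]
force: [0.9, 0.5, -2.5]
finger_gap: 0.262
```

send_rows(
  commands=[
    {"delta_pos": [0,0,1],"yaw": 0},
    {"delta_pos": [0,0,2],"yaw": 0},
    {"delta_pos": [0,0,3],"yaw": 0},
    {"delta_pos": [0,0,3],"yaw": 0},
    {"delta_pos": [3,-2,0],"yaw": 0},
    {"delta_pos": [4,-2.4,0],"yaw": 0},
    {"delta_pos": [4,-2.4,0],"yaw": 0},
    {"delta_pos": [2,-1.2,0],"yaw": 0},
    {"delta_pos": [0,0,0],"yaw": 0},
  ],
  force=60,
)

```text
t: 3.1
tcp_pos: [0.6033, 0.2374, 0.2517]
tool_rot: [-0.011, 1.0, -0.0, 0.001]
force: [-0.3, -0.1, -1.5]
finger_gap: 0.252
```

```bash
python3 - <<'E'
from h import *
a=manip.snapshot("scene");b=manip.snapshot("top")
print(st(),handles("top",b))
A=cv2.resize(a[150:280,230:480],None,fx=3,fy=3);cv2.imwrite("pics/s2.png",A);cv2.imwrite("pics/t2.png",b)
E
```

```text
t3.20 tcp [0.6012 0.2387 0.2514] jaw 91.4 F [-0.1  0.7 -2.3] gap 0.256 [(array([0.645, 0.926]), np.float64(-105.4), np.float64(0.028), array([ 36.1, 155.4])), (array([0.616, 0.784]), np.float64(-101.8), np.float64(0.028), array([ 79.2, 164.1])), (array([ 0.559, -0.145]), np.float64(178.3), np.float64(0.043), array([363.8, 180.9])), (array([0.54 , 0.002]), np.float64(-178.6), np.float64(0.056), array([318.5, 186.6])), (array([0.516, 0.15 ]), np.float64(-174.9), np.float64(0.056), array([273.1, 194.3])), (array([ 0.512, -0.068]), np.float64(175.2), np.float64(0.059), array([340.2, 195.2]))]
```

View pics/s2.png

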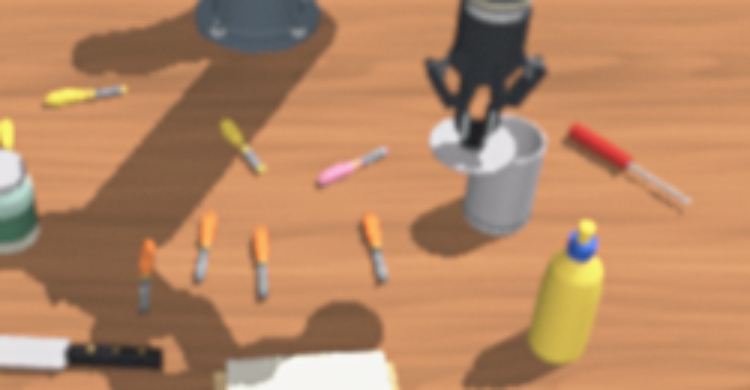

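The lid is held in the gripper, and the canister stands open behind it (mouth at about (505,140) in the crop). Next I set the lid down.

send_rows(
  commands=[
    {"delta_pos": [0,0,-5],"yaw": 0},
    {"delta_pos": [0,0,-5],"yaw": 0},
    {"delta_pos": [0,0,-5],"yaw": 0},
    {"delta_pos": [0,0,-3.5],"yaw": 0},
    {"delta_pos": [0,0,-2],"yaw": 0},
    {"delta_pos": [0,0,-1],"yaw": 0},
    {"delta_pos": [0,0,-0.5],"yaw": 0},
  ],
)

```text
t: 4.08
tcp_pos: [0.5935, 0.2465, 0.0306]
tool_rot: [-0.017, 1.0, 0.001, 0.001]
force: [0.7, -0.4, -1.8]
finger_gap: 0.252
```

```bash
python3 - <<'E'
from h import *
b=manip.snapshot("top");cv2.imwrite("pics/t3.png",b)
hsv=cv2.cvtColor(b,cv2.COLOR_BGR2HSV)
m=np.zeros(b.shape[:2],np.uint8);m[180:232,180:242]=cv2.inRange(hsv,(0,0,0),(180,70,255))[180:232,180:242]
for x in sorted(cv2.findContours(m,0,1)[0],key=cv2.contourArea)[-2:]: print(cv2.contourArea(x),cv2.boundingRect(x),cv2.minEnclosingCircle(x))
print(st())
cv2.imwrite("pics/c3.png",cv2.resize(b[140:260,170:310],None,fx=5,fy=5))
E
```

```text
2699.0 (180, 180, 62, 52) ((210.5, 205.5), 39.7556037902832)
t4.12 tcp [0.5932 0.2465 0.0302] jaw 91.9 F [ 0.1 -1.1 -2.3] gap 0.251
```

View pics/c3.png

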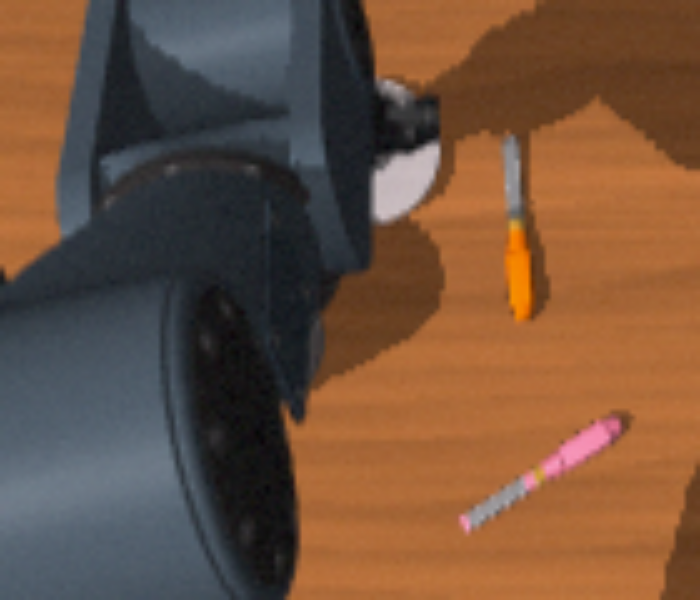

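The arm hides the canister from the top camera. The lid is almost on the bench, so I lower a little more, release and lift.

send_rows(
  commands=[
    {"delta_pos": [0,0,-0.3],"yaw": 0},
    {"delta_pos": [0,0,-0.2],"yaw": 0},
  ],
)

```text
t: 4.38
tcp_pos: [0.5943, 0.2471, 0.0274]
tool_rot: [-0.017, 1.0, 0.002, 0.002]
force: [-3.7, -0.4, 3.4]
finger_gap: 0.25
```

send_rows(
  commands=[
    {"delta_pos": [0,0,0],"yaw": 0},
    {"delta_pos": [0,0,0],"yaw": 0},
    {"delta_pos": [0,0,3],"yaw": 0},
    {"delta_pos": [0,0,4],"yaw": 0},
    {"delta_pos": [0,0,5],"yaw": 0},
    {"delta_pos": [-3,-5,0],"yaw": 0},
    {"delta_pos": [-3,-5,0],"yaw": 0},
    {"delta_pos": [-3,-3,0],"yaw": 0},
    {"delta_pos": [0,0,0],"yaw": 0},
  ],
  grip=-0.05,
)

```text
t: 5.5
tcp_pos: [0.5074, 0.1142, 0.1561]
tool_rot: [-0.017, 1.0, 0.002, 0.01]
force: [0.7, 0.6, -0.0]
finger_gap: 0.529
```

```bash
python3 - <<'E'
from h import *
b=manip.snapshot("top");cv2.imwrite("pics/t4.png",b);cv2.imwrite("pics/s4.png",manip.snapshot("scene"))
for o in handles("top",b): print(*o)
print(st())
cv2.imwrite("pics/c4.png",cv2.resize(b[130:260,150:400],None,fx=3.2,fy=3.2))
E
```

```text
[0.645 0.926] -105.4 0.028 [ 36.1 155.4]
[0.616 0.784] -103.6 0.028 [ 79.3 164.2]
[ 0.563 -0.147] -175.2 0.027 [364.2 179.6]
[0.534 0.002] -179.4 0.043 [318.5 188.5]
[ 0.512 -0.068] 175.2 0.059 [340.2 195.2]
t5.60 tcp [0.5109 0.1155 0.1565] jaw 92.1 F [ 1.  -0.2  0.9] gap 0.527
```

View pics/c4.png

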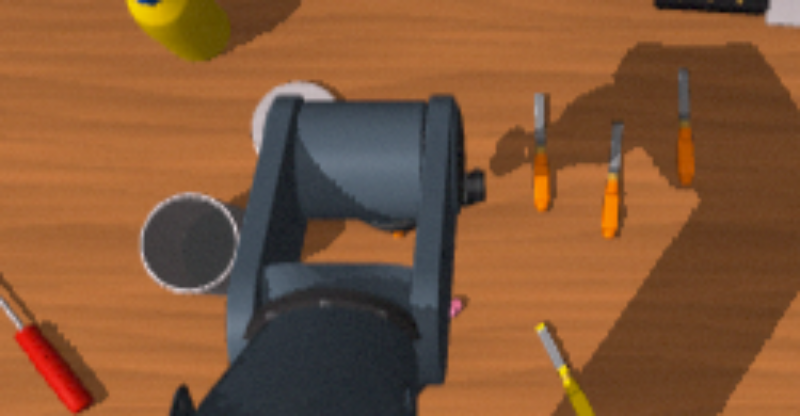

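The top view shows the canister open, its mouth ring centred at (190,243) in the crop (full image about (209,206)), and the lid on the bench at about (300,125). Next is file 1, gripped near the butt end of the handle.

send_rows(
  commands=[
    {"delta_pos": [-0.9,3.3,0],"yaw": 0.04},
    {"delta_pos": [0,0,-4],"yaw": 0},
    {"delta_pos": [0,0,-5],"yaw": 0},
    {"delta_pos": [0,0,-3],"yaw": 0},
    {"delta_pos": [0,0,0],"yaw": 0},
  ],
  grip=-0.05,
)

```text
t: 6.22
tcp_pos: [0.5128, 0.1548, 0.0355]
tool_rot: [-0.041, 0.999, 0.004, 0.022]
force: [-0.1, -0.5, 1.0]
finger_gap: 0.522
```

```bash
python3 - <<'E'
from h import *
print(st())
b=cv2.imread("pics/t4.png");g=b[185:230,185:232]
m=cv2.inRange(cv2.cvtColor(g,cv2.COLOR_BGR2HSV),(0,0,0),(180,60,255))
c=max(cv2.findContours(m,0,1)[0],key=cv2.contourArea);print(cv2.boundingRect(c),cv2.minEnclosingCircle(c))
print(ray("top",(209.4,205.9),.132), [ray("top",(cx,205.9),.132)[1] for cx in (194.5,224.5)])
E
```

```text
t6.22 tcp [0.5128 0.1548 0.0355] jaw 94.7 F [-0.1 -0.5  1. ] gap 0.522
(9, 5, 38, 35) ((29.198318481445312, 20.196340560913086), 20.761775970458984)
[0.47035553 0.31876389 0.132     ] [np.float64(0.3618644287278176), np.float64(0.27507331372839217)]
```

send_rows(
  commands=[
    {"delta_pos": [-1.1,-0.6,-1],"yaw": 0},
    {"delta_pos": [0,0,-1],"yaw": 0},
    {"delta_pos": [0,0,-0.8],"yaw": 0},
    {"delta_pos": [0,0,0],"yaw": 0},
  ],
)

```text
t: 6.72
tcp_pos: [0.5084, 0.1511, 0.0094]
tool_rot: [-0.042, 0.999, 0.004, 0.028]
force: [-0.5, 0.2, 0.7]
finger_gap: 0.524
```

```bash
python3 - <<'E'
from h import *
s=manip.sense();print(st(),s["tool_rot"])
E
```

```text
t6.72 tcp [0.5084 0.1511 0.0094] jaw 94.9 F [-0.5  0.2  0.7] gap 0.524 [-0.04240571  0.99869707  0.00395701  0.0281116 ]
```

send_rows(
  commands=[
    {"delta_pos": [-0.5,-0.2,-0.4],"yaw": 0},
    {"delta_pos": [-0.2,0,-0.3],"yaw": 0},
  ],
)

```text
t: 6.98
tcp_pos: [0.5023, 0.1492, 0.003]
tool_rot: [-0.042, 0.999, 0.004, 0.029]
force: [0.9, 0.3, 0.3]
finger_gap: 0.523
```

send_rows(
  commands=[
    {"delta_pos": [0,0,0],"yaw": 0},
    {"delta_pos": [0,0,0],"yaw": 0},
    {"delta_pos": [0,0,0],"yaw": 0},
    {"delta_pos": [0,0,0],"yaw": 0},
  ],
  grip=1,
  force=20,
)

```text
t: 7.48
tcp_pos: [0.5021, 0.1491, 0.0031]
tool_rot: [-0.042, 0.999, 0.004, 0.029]
force: [-0.2, -0.7, -0.7]
finger_gap: 0.179
```

send_rows(
  commands=[
    {"delta_pos": [0,0,3],"yaw": 0},
    {"delta_pos": [0,0,4],"yaw": 0},
    {"delta_pos": [0,0,5],"yaw": 0},
    {"delta_pos": [0,0,5],"yaw": 0},
    {"delta_pos": [0,0,5],"yaw": 0},
    {"delta_pos": [0,0,0],"yaw": 0},
  ],
)

```text
t: 8.22
tcp_pos: [0.5005, 0.1488, 0.229]
tool_rot: [-0.042, 0.999, 0.004, 0.028]
force: [-0.6, 0.4, -1.1]
finger_gap: 0.182
```

```bash
python3 - <<'E'
from h import *
s=manip.sense();print(st(),s["tool_rot"])
a=manip.snapshot("scene");cv2.imwrite("pics/s5.png",a)
cv2.imwrite("pics/c5.png",cv2.resize(a[100:260,270:450],None,fx=4,fy=4)[:600])
E
```

```text
t8.22 tcp [0.5005 0.1488 0.229 ] jaw 94.8 F [-0.6  0.4 -1.1] gap 0.182 [-0.04218399  0.9986959   0.00399042  0.02847969]
```

View pics/c5.png

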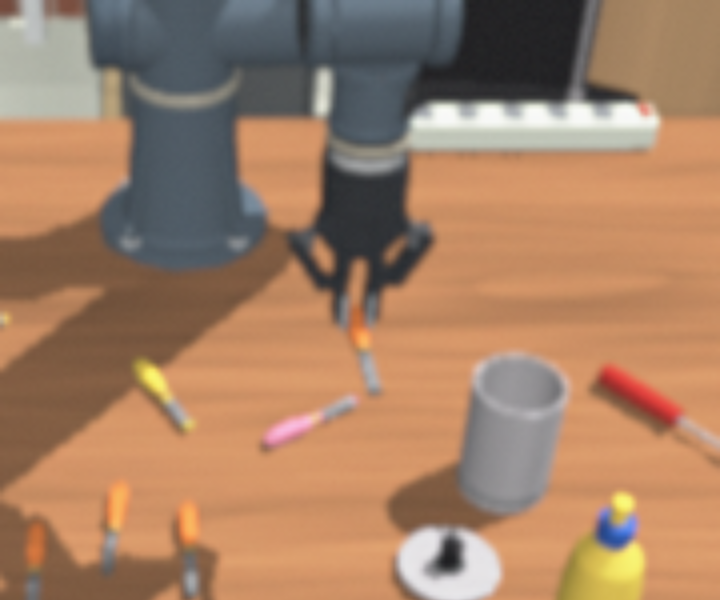

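```bash
python3 - <<'E'
from h import *
for a in (0,30,45,60,75,90):
    r=np.radians(a); print(a,proj("scene",(.5005+.1*np.cos(r),.149+.008*np.cos(r),.233-.1*np.sin(r))).round(1))
print(proj("scene",(.5005,.149,.229)))
E
```

```text
0 [363.5 198.3]
30 [361.5 206.5]
45 [360.3 207.8]
60 [358.9 207.2]
75 [357.6 204.9]
90 [356.3 201. ]
[358.29527612 181.01813825]
```

The file is still held level: its blade tip is at (377,390) in the crop, which fits the 0° prediction. I'll turn it across the scene camera's view, lower it, and try a gentle slackening so it swings blade-down.

send_rows(
  commands=[
    {"delta_pos": [0,0,-1.5],"yaw": -0.18},
    {"delta_pos": [0,0,-1.5],"yaw": -0.18},
    {"delta_pos": [0,0,-1.5],"yaw": -0.18},
    {"delta_pos": [0,0,-1.5],"yaw": -0.18},
    {"delta_pos": [0,0,-1.5],"yaw": -0.18},
    {"delta_pos": [0,0,-1.5],"yaw": -0.18},
    {"delta_pos": [0,0,-1],"yaw": -0.18},
    {"delta_pos": [0,0,0],"yaw": -0.18},
    {"delta_pos": [0,0,0],"yaw": -0.18},
  ],
)

```text
t: 9.4
tcp_pos: [0.4827, 0.1469, 0.106]
tool_rot: [0.713, 0.7, -0.022, 0.003]
force: [-0.3, -0.3, -0.9]
finger_gap: 0.179
```

send_rows(
  commands=[
    {"delta_pos": [0,0,0],"yaw": 0},
    {"delta_pos": [0,0,0],"yaw": 0},
  ],
  grip=0.66,
)

```text
t: 9.65
tcp_pos: [0.4801, 0.1466, 0.1031]
tool_rot: [0.712, 0.702, -0.025, 0.001]
force: [0.2, -0.2, -1.1]
finger_gap: 0.179
```

```bash
cat >> h.py <<'E'
def held(tag):
    """orange blobs in scene: pixel centroid and image angle of long axis"""
    a=manip.snapshot("scene");cv2.imwrite(f"pics/{tag}.png",a)
    m=cv2.inRange(cv2.cvtColor(a,cv2.COLOR_BGR2HSV),(6,150,120),(18,255,255))
    k,l,s,c=cv2.connectedComponentsWithStats(m)
    for i in range(1,k):
        if s[i,4]<10: continue
        ys,xs=np.where(l==i);P=np.c_[xs,ys]-c[i];v=np.linalg.svd(P,full_matrices=False)[2][0]
        print("blob",c[i].round(1),"n",s[i,4],"ang %.0f"%np.degrees(np.arctan2(v[1],v[0])),"box",s[i,:4])
E
python3 - <<'E'
from h import *
print(st(),manip.sense()["q"][5]);held("s6")
s=manip.sense();print(proj("scene",s["tcp_pos"]))
E
```

```text
t9.65 tcp [0.4801 0.1466 0.1031] jaw -0.9 F [ 0.2 -0.2 -1.1] gap 0.179 0.14103028092480444
blob [348.4 201.7] n 25 ang 3 box [344 200   8   5]
blob [298.9 225.3] n 45 ang 99 box [297 220   5  11]
blob [316.7 230.7] n 45 ang 84 box [314 226   6  10]
blob [278.6 235.5] n 53 ang 94 box [276 230   6  12]
blob [519.  234.5] n 12 ang 5 box [516 234   7   2]
[354.64553396 203.29994704]
```

send_rows(
  commands=[
    {"delta_pos": [0,0,0],"yaw": 0},
    {"delta_pos": [0,0,0],"yaw": 0},
  ],
  grip=0.642,
)

```text
t: 9.95
tcp_pos: [0.4798, 0.1466, 0.103]
tool_rot: [0.711, 0.702, -0.025, 0.001]
force: [-0.3, 0.1, -0.2]
finger_gap: 0.181
```

```bash
python3 - <<'E'
from h import *
print(st());held("s7")
E
```

```text
t9.95 tcp [0.4798 0.1466 0.103 ] jaw -0.8 F [-0.3  0.1 -0.2] gap 0.181
blob [348.5 201.7] n 24 ang 3 box [344 200   8   5]
blob [299.  225.3] n 46 ang 98 box [297 220   5  11]
blob [316.6 230.7] n 44 ang 83 box [314 226   6  10]
blob [278.7 235.5] n 53 ang 95 box [276 230   6  12]
blob [519.  234.5] n 12 ang 5 box [516 234   7   2]
```

send_rows(
  commands=[
    {"delta_pos": [0,0,0],"yaw": 0},
    {"delta_pos": [0,0,0],"yaw": 0},
  ],
  grip=0.63,
)

```text
t: 10.25
tcp_pos: [0.4801, 0.1467, 0.1034]
tool_rot: [0.711, 0.702, -0.025, 0.001]
force: [-0.8, -0.2, -0.4]
finger_gap: 0.185
```

```bash
python3 - <<'E'
from h import *
print(st());held("s8")
E
```

```text
t10.25 tcp [0.4801 0.1467 0.1034] jaw -0.7 F [-0.8 -0.2 -0.4] gap 0.185
blob [348.5 201.7] n 24 ang 3 box [344 200   8   5]
blob [299.  225.2] n 47 ang 98 box [297 220   5  11]
blob [316.6 230.7] n 43 ang 85 box [314 226   6  10]
blob [278.6 235.4] n 53 ang 96 box [276 230   6  12]
blob [519.2 234.5] n 11 ang 7 box [516 234   7   2]
```

send_rows(
  commands=[
    {"delta_pos": [0,0,0],"yaw": 0},
    {"delta_pos": [0,0,0],"yaw": 0},
  ],
  grip=0.622,
)

```text
t: 10.55
tcp_pos: [0.4803, 0.1466, 0.1035]
tool_rot: [0.711, 0.702, -0.024, 0.001]
force: [0.6, 0.1, -0.2]
finger_gap: 0.188
```

```bash
python3 - <<'E'
from h import *
print(st());held("s9")
E
```

```text
t10.55 tcp [0.4803 0.1466 0.1035] jaw -0.7 F [ 0.6  0.1 -0.2] gap 0.188
blob [351.  219.7] n 69 ang 7 box [344 217  15   6]
blob [298.9 225.2] n 46 ang 98 box [297 220   5  11]
blob [316.7 230.7] n 44 ang 86 box [315 226   5  10]
blob [278.7 235.6] n 50 ang 98 box [276 230   6  12]
blob [519.  234.5] n 12 ang 5 box [516 234   7   2]
```

send_rows(
  commands=[
    {"delta_pos": [0,0,0],"yaw": 0},
  ],
  grip=0.614,
)

```text
t: 10.72
tcp_pos: [0.4803, 0.1466, 0.1036]
tool_rot: [0.711, 0.703, -0.024, 0.001]
force: [-0.2, 1.2, -0.4]
finger_gap: 0.195
```

```bash
python3 - <<'E'
from h import *
print(st());held("s10")
E
```

```text
t10.72 tcp [0.4803 0.1466 0.1036] jaw -0.7 F [-0.2  1.2 -0.4] gap 0.195
blob [350.1 220.1] n 66 ang 1 box [343 218  15   5]
blob [299.  225.4] n 45 ang 98 box [297 221   5  10]
blob [316.7 230.6] n 43 ang 88 box [315 226   5  10]
blob [278.7 235.5] n 53 ang 95 box [276 230   6  12]
blob [519.  234.5] n 12 ang 5 box [516 234   7   2]
```

The slackened file slid out and landed flat on the bench directly below, so gravity alone does not work. New plan: grip each file near mid-length, push its butt down on the outer rim of the canister so it pivots blade-down, then drop it in.

send_rows(
  commands=[
    {"delta_pos": [0,0,3],"yaw": 0},
    {"delta_pos": [0,0,0],"yaw": 0},
    {"delta_pos": [0,0,0],"yaw": 0},
  ],
  grip=0.1,
)

```text
t: 11.15
tcp_pos: [0.4797, 0.1465, 0.1335]
tool_rot: [0.711, 0.702, -0.025, 0.001]
force: [-0.1, -0.2, 0.2]
finger_gap: 0.451
```

```bash
python3 - <<'E'
from h import *
print(st());held("s11")
b=manip.snapshot("top");cv2.imwrite("pics/t11.png",b)
for o in handles("top",b)[2:]: print(*o)
for o in handles("scene",cv2.imread("pics/s11.png"),.011): print(*o)
a=cv2.imread("pics/s11.png")
cv2.imwrite("pics/c11.png",np.hstack([cv2.resize(a[170:245,290:410],None,fx=3.3,fy=3.3),cv2.resize(b[165:240,220:340],None,fx=3.3,fy=3.3)]))
E
```

```text
t11.15 tcp [0.4797 0.1465 0.1335] jaw -0.7 F [-0.1 -0.2  0.2] gap 0.451
blob [350.2 220.2] n 70 ang 3 box [343 218  15   6]
blob [299.  225.3] n 48 ang 96 box [297 220   5  11]
blob [316.8 230.4] n 47 ang 87 box [315 225   5  11]
blob [278.7 235.5] n 51 ang 95 box [276 230   6  12]
blob [519.  234.5] n 12 ang 5 box [516 234   7   2]
[ 0.563 -0.146] -173.4 0.027 [364.  179.6]
[0.533 0.002] -178.5 0.043 [318.7 188.9]
[ 0.505 -0.067] 177.7 0.049 [339.9 197.2]
[0.479 0.129] -94.7 0.033 [279.5 205.5]
```

View pics/c11.png

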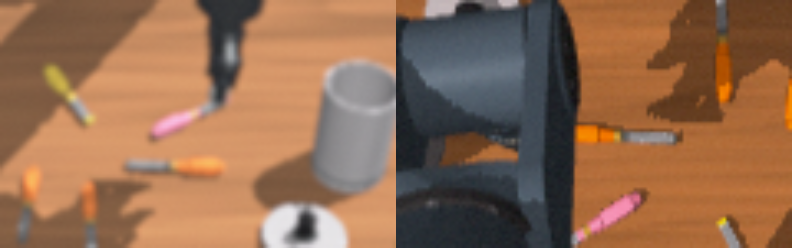

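The left view shows the file along y, with the handle to the right at about (195,167). The right view shows its blade tip at (681,137) and the junction at (618,135).

```bash
python3 - <<'E'
from h import *
print(ray("top",(306.4,206.5),.008),ray("top",(287.3,205.6),.008),ray("scene",(350.2,220.2),.012))
E
```

```text
[0.47559772 0.0416238  0.008     ] [0.47866344 0.10351851 0.008     ] [0.47988101 0.13522079 0.012     ]
```

send_rows(
  commands=[
    {"delta_pos": [0,-2.7,-2],"yaw": -0.03},
    {"delta_pos": [0,0,-4],"yaw": 0},
    {"delta_pos": [0,0,-3.5],"yaw": 0},
    {"delta_pos": [0,0,-2],"yaw": 0},
    {"delta_pos": [0,0,0],"yaw": 0},
  ],
)

```text
t: 11.88
tcp_pos: [0.4795, 0.1186, 0.0131]
tool_rot: [0.722, 0.691, -0.025, -0.0]
force: [-1.5, -0.8, -0.3]
finger_gap: 0.447
```

send_rows(
  commands=[
    {"delta_pos": [0,0,-0.6],"yaw": 0},
    {"delta_pos": [0,0,-0.4],"yaw": 0},
  ],
)

```text
t: 12.12
tcp_pos: [0.4802, 0.1187, 0.0035]
tool_rot: [0.722, 0.691, -0.025, 0.0]
force: [-0.2, 0.5, 0.3]
finger_gap: 0.448
```

send_rows(
  commands=[
    {"delta_pos": [0,0,0],"yaw": 0},
    {"delta_pos": [0,0,0],"yaw": 0},
    {"delta_pos": [0,0,0],"yaw": 0},
    {"delta_pos": [0,0,4],"yaw": 0},
    {"delta_pos": [0,0,5],"yaw": 0},
    {"delta_pos": [0,0,5],"yaw": 0},
    {"delta_pos": [0,0,1],"yaw": 0},
    {"delta_pos": [0,4,0],"yaw": 0},
    {"delta_pos": [0,4,0],"yaw": 0},
    {"delta_pos": [0,2,0],"yaw": 0},
  ],
  grip=1,
  force=20,
)

```text
t: 13.38
tcp_pos: [0.4795, 0.2195, 0.1579]
tool_rot: [0.724, 0.69, -0.025, 0.0]
force: [0.8, -0.0, -0.8]
finger_gap: 0.181
```

```bash
python3 - <<'E'
from h import *
print(st());held("s12");print(proj("scene",manip.sense()["tcp_pos"]))
E
```

```text
t13.38 tcp [0.4795 0.2195 0.1579] jaw -2.8 F [ 0.8 -0.  -0.8] gap 0.181
blob [382.4 191. ] n 40 ang 3 box [379 188   8   6]
blob [299.  225.4] n 44 ang 99 box [297 220   5  11]
blob [316.7 230.2] n 48 ang 89 box [314 225   6  11]
blob [278.6 235.9] n 54 ang 98 box [276 230   6  12]
blob [519.2 234.5] n 11 ang 7 box [516 234   7   2]
[375.39079574 192.33678644]
```

send_rows(
  commands=[
    {"delta_pos": [-0.9,3.3,0],"yaw": 0},
    {"delta_pos": [0,0,0],"yaw": 0},
  ],
)

```text
t: 13.68
tcp_pos: [0.469, 0.2546, 0.1559]
tool_rot: [0.723, 0.69, -0.026, -0.001]
force: [0.4, -1.1, -0.4]
finger_gap: 0.177
```

send_rows(
  commands=[
    {"delta_pos": [0,0,-1.2],"yaw": 0},
    {"delta_pos": [0,0,-0.8],"yaw": 0},
    {"delta_pos": [0,0,-0.8],"yaw": 0},
    {"delta_pos": [0,0,-0.8],"yaw": 0},
    {"delta_pos": [0,0,-0.8],"yaw": 0},
    {"delta_pos": [0,0,0],"yaw": 0},
  ],
  grip=0.645,
)

```text
t: 14.42
tcp_pos: [0.4696, 0.2469, 0.1103]
tool_rot: [0.724, 0.689, -0.029, 0.001]
force: [-0.6, -0.7, 0.1]
finger_gap: 0.179
```

```bash
python3 - <<'E'
from h import *
print(st());held("s13");print(proj("scene",manip.sense()["tcp_pos"]))
a=cv2.imread("pics/s13.png");cv2.imwrite("pics/c13.png",cv2.resize(a[140:240,330:450],None,fx=5,fy=5))
E
```

```text
t14.43 tcp [0.4696 0.2469 0.1103] jaw -2.9 F [-0.6 -0.7  0.1] gap 0.179
blob [298.8 225.7] n 47 ang 98 box [296 221   6  10]
blob [316.7 230.8] n 43 ang 85 box [315 226   5  10]
blob [278.6 235.7] n 58 ang 96 box [276 230   6  12]
blob [519.2 234.5] n 11 ang 7 box [516 234   7   2]
[380.35969688 200.05906369]
```

View pics/c13.png

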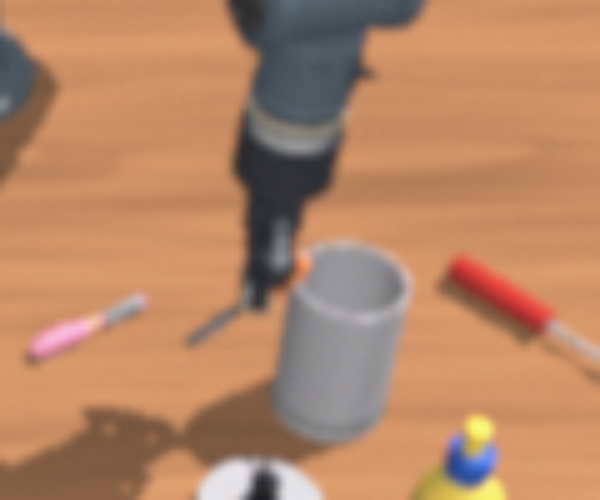

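The lever works: the file has tilted about 40°, with its butt on the near rim at (303,263), blade tip at (190,343), and the canister still standing. I continue.

send_rows(
  commands=[
    {"delta_pos": [0,0.3,-0.7],"yaw": 0},
    {"delta_pos": [0,0.4,-0.7],"yaw": 0},
    {"delta_pos": [0,0.5,-0.6],"yaw": 0},
    {"delta_pos": [0,0,0],"yaw": 0},
  ],
)

```text
t: 14.98
tcp_pos: [0.4729, 0.2527, 0.0927]
tool_rot: [0.724, 0.69, -0.031, 0.006]
force: [0.5, -2.2, -1.5]
finger_gap: 0.182
```

```bash
python3 - <<'E'
from h import *
print(st());a=manip.snapshot("scene")
# dark blade: pixels close to grey, below tcp
u=proj("scene",manip.sense()["tcp_pos"]);print(u)
x,y=u.astype(int);g=a[y-4:y+26,x-22:x+10]
m=cv2.inRange(cv2.cvtColor(g,cv2.COLOR_BGR2HSV),(0,0,0),(180,90,190))
for r in range(0,30,2): print(y-4+r,''.join('#' if v else '.' for v in m[r]))
cv2.imwrite("pics/s14.png",a)
E
```

```text
t14.97 tcp [0.4729 0.2527 0.0927] jaw -2.8 F [ 0.5 -2.2 -1.5] gap 0.182
[381.37853092 204.00559163]
200 ....................############
202 ....................#######..###
204 ....................######..####
206 ....................###.....####
208 ..................###.......####
210 ................###........#####
212 ...............###.........#####
214 ...............#..........######
216 .........................#######
218 .........................#######
220 .........................#######
222 ..........................######
224 ............................####
226 ..............................##
228 ................................
```

The tilt is about 70° (tip near (374,214) against the TCP projected at (381,204)). I tighten, lift, move over the mouth and lower.

send_rows(
  commands=[
    {"delta_pos": [0,-0.5,0],"yaw": 0},
    {"delta_pos": [0,0,2],"yaw": 0},
    {"delta_pos": [0,0,5],"yaw": 0},
    {"delta_pos": [0,0,5],"yaw": 0},
    {"delta_pos": [0,3,1],"yaw": 0},
    {"delta_pos": [0,3,0],"yaw": 0},
    {"delta_pos": [0,2,0],"yaw": 0},
    {"delta_pos": [0,0,0],"yaw": 0},
  ],
  grip=1,
  force=25,
)

```text
t: 16.02
tcp_pos: [0.4698, 0.3302, 0.2246]
tool_rot: [0.724, 0.689, -0.031, 0.002]
force: [-0.1, 0.1, 0.5]
finger_gap: 0.179
```

```bash
python3 - <<'E'
from h import *
print(st());held("s15");print(proj("scene",manip.sense()["tcp_pos"]))
E
```

```text
t16.02 tcp [0.4698 0.3302 0.2246] jaw -2.9 F [-0.1  0.1  0.5] gap 0.179
blob [299.  225.7] n 44 ang 97 box [297 221   5  10]
blob [316.7 230.8] n 42 ang 89 box [315 226   5  10]
blob [278.5 235.5] n 60 ang 97 box [276 230   6  12]
blob [519.2 234.5] n 11 ang 7 box [516 234   7   2]
[406.25001274 176.73376579]
```

send_rows(
  commands=[
    {"delta_pos": [0,0,-2.5],"yaw": 0},
    {"delta_pos": [0,0,-2.5],"yaw": 0},
    {"delta_pos": [0,0,-1.5],"yaw": 0},
    {"delta_pos": [0,0,-1],"yaw": 0},
    {"delta_pos": [0,0,0],"yaw": 0},
  ],
)

```text
t: 16.7
tcp_pos: [0.4693, 0.3255, 0.1461]
tool_rot: [0.726, 0.687, -0.033, 0.001]
force: [0.6, -0.3, -1.2]
finger_gap: 0.178
```

```bash
python3 - <<'E'
from h import *
print(st())
a=manip.snapshot("scene");cv2.imwrite("pics/s16.png",a);cv2.imwrite("pics/c16.png",cv2.resize(a[140:240,340:460],None,fx=4,fy=4))
E
```

```text
t16.70 tcp [0.4693 0.3255 0.1461] jaw -3.2 F [ 0.6 -0.3 -1.2] gap 0.178
```

View pics/c16.png

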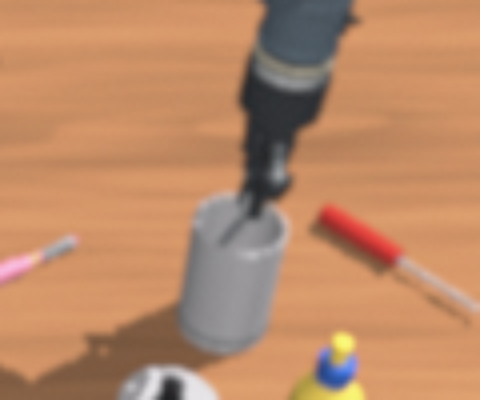

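The blade is inside the mouth, with its tip at about (222,242). I go a little lower and release.

send_rows(
  commands=[
    {"delta_pos": [0,0.3,-0.8],"yaw": 0},
    {"delta_pos": [0,0,-0.4],"yaw": 0},
  ],
)

```text
t: 17.0
tcp_pos: [0.4708, 0.3295, 0.1356]
tool_rot: [0.726, 0.687, -0.031, 0.002]
force: [-0.3, -0.4, -0.5]
finger_gap: 0.18
```

send_rows(
  commands=[
    {"delta_pos": [0,0,0],"yaw": 0},
    {"delta_pos": [0,0,0],"yaw": 0},
    {"delta_pos": [0,0,0.5],"yaw": 0},
    {"delta_pos": [0,0,2],"yaw": 0},
    {"delta_pos": [0,0,4],"yaw": 0},
    {"delta_pos": [0,-5,2],"yaw": 0.16},
    {"delta_pos": [1,-6,0],"yaw": 0.17},
    {"delta_pos": [1,-6,0],"yaw": 0.17},
    {"delta_pos": [1,-6,0],"yaw": 0.17},
  ],
  grip=0.4,
)

```text
t: 18.12
tcp_pos: [0.5022, 0.105, 0.2273]
tool_rot: [0.455, 0.89, -0.025, 0.016]
force: [0.8, -0.1, -0.5]
finger_gap: 0.292
```

```bash
python3 - <<'E'
from h import *
s=manip.sense();print(st(),s["q"].round(2));held("s17");b=manip.snapshot("top");cv2.imwrite("pics/t17.png",b)
for o in handles("top",b)[2:]: print(*o)
cv2.imwrite("pics/c17.png",np.hstack([cv2.resize(cv2.imread("pics/s17.png")[165:235,360:440],None,fx=5,fy=5),cv2.resize(b[170:240,170:250],None,fx=5,fy=5)]))
E
```

```text
t18.12 tcp [0.5022 0.105  0.2273] jaw 35.8 F [ 0.8 -0.1 -0.5] gap 0.292 [ 0.02  0.39  1.71 -0.07  1.04 -0.57]
blob [298.8 225.7] n 52 ang 99 box [296 220   6  12]
blob [316.5 230.5] n 51 ang 91 box [314 226   6  11]
blob [278.3 235.8] n 43 ang 94 box [276 231   5  11]
blob [519.2 234.5] n 11 ang 7 box [516 234   7   2]
[0.541 0.002] -179.1 0.059 [318.5 186.4]
[ 0.551 -0.144] 173.9 0.023 [363.3 183.4]
[ 0.512 -0.068] 175.2 0.059 [340.2 195.2]
```

View pics/c17.png

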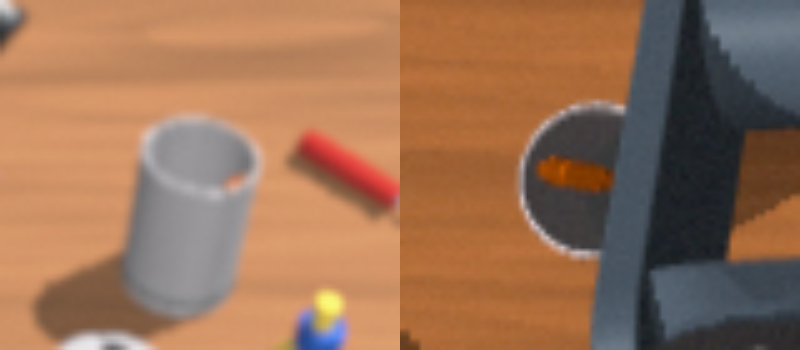

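File 1 stands in the canister, handle up and leaning (orange at (575,173) in the right crop). The rim has not moved. Now file 2, at y≈0.

send_rows(
  commands=[
    {"delta_pos": [2,-4,0],"yaw": 0.16},
    {"delta_pos": [2,-4,0],"yaw": 0.16},
    {"delta_pos": [1.4,-2.3,0],"yaw": 0.16},
    {"delta_pos": [0,0,-4],"yaw": 0.16},
    {"delta_pos": [0,0,-4],"yaw": 0.16},
    {"delta_pos": [0,0,-4],"yaw": 0.15},
    {"delta_pos": [0,0,-3],"yaw": 0},
    {"delta_pos": [0,0,0],"yaw": 0},
  ],
  grip=0.1,
)

```text
t: 19.23
tcp_pos: [0.5621, -0.0016, 0.0789]
tool_rot: [-0.008, 0.999, -0.012, 0.032]
force: [0.6, -0.1, 0.1]
finger_gap: 0.448
```

```bash
python3 -c "
from h import *
print(st(),manip.sense()['tool_rot'].round(3))"
```

```text
t19.23 tcp [ 0.5621 -0.0016  0.0789] jaw 91.0 F [ 0.6 -0.1  0.1] gap 0.448 [-0.008  0.999 -0.012  0.032]
```

send_rows(
  commands=[
    {"delta_pos": [-0.6,0.35,-2],"yaw": 0},
    {"delta_pos": [0,0,-2.5],"yaw": 0},
    {"delta_pos": [0,0,-1.3],"yaw": 0},
    {"delta_pos": [0,0,0],"yaw": 0},
  ],
)

```text
t: 19.73
tcp_pos: [0.5612, 0.0031, 0.0253]
tool_rot: [-0.008, 0.999, -0.013, 0.037]
force: [-0.3, 0.2, 1.0]
finger_gap: 0.449
```

send_rows(
  commands=[
    {"delta_pos": [-0.6,0,-1],"yaw": 0},
    {"delta_pos": [-0.1,0,-0.7],"yaw": 0},
    {"delta_pos": [0,0,-0.4],"yaw": 0},
    {"delta_pos": [0,0,0],"yaw": 0},
  ],
)

```text
t: 20.23
tcp_pos: [0.5554, 0.0029, 0.0053]
tool_rot: [-0.008, 0.999, -0.014, 0.04]
force: [-0.2, 0.2, 0.0]
finger_gap: 0.451
```

send_rows(
  commands=[
    {"delta_pos": [0,0,0],"yaw": 0},
    {"delta_pos": [0,0,0],"yaw": 0},
    {"delta_pos": [0,0,0],"yaw": 0},
    {"delta_pos": [0,0,4],"yaw": 0},
    {"delta_pos": [0,0,5],"yaw": 0},
    {"delta_pos": [0,0,5],"yaw": 0},
    {"delta_pos": [0,2,4],"yaw": 0},
    {"delta_pos": [0,6,0],"yaw": 0},
    {"delta_pos": [0,6,0],"yaw": 0},
    {"delta_pos": [0,5,0],"yaw": 0},
  ],
  grip=1,
  force=25,
)

```text
t: 21.48
tcp_pos: [0.5561, 0.194, 0.1923]
tool_rot: [-0.003, 0.999, -0.013, 0.042]
force: [0.6, -0.2, -0.3]
finger_gap: 0.179
```

```bash
python3 -c "
from h import *
print(st(),manip.sense()['tool_rot'].round(3));held('s18');print(proj('scene',manip.sense()['tcp_pos']))"
```

```text
t21.48 tcp [0.5561 0.194  0.1923] jaw 90.4 F [ 0.6 -0.2 -0.3] gap 0.179 [-0.003  0.999 -0.013  0.042]
blob [371.6 193.7] n 25 ang 90 box [370 190   4  10]
blob [298.8 225.5] n 50 ang 100 box [296 220   6  11]
blob [278.6 235.5] n 51 ang 94 box [276 230   6  12]
blob [519.2 234.5] n 11 ang 7 box [516 234   7   2]
[373.19029606 198.64177545]
```

send_rows(
  commands=[
    {"delta_pos": [-0.5,5,0],"yaw": 0},
    {"delta_pos": [-0.7,5,0],"yaw": 0},
    {"delta_pos": [-0.4,2.4,-1],"yaw": 0},
    {"delta_pos": [0,0,-2],"yaw": 0},
    {"delta_pos": [0,0,0],"yaw": 0},
  ],
)

```text
t: 22.15
tcp_pos: [0.5376, 0.3297, 0.1614]
tool_rot: [-0.007, 0.999, -0.011, 0.042]
force: [-0.0, -0.5, -0.5]
finger_gap: 0.177
```

```bash
python3 -c "
from h import *
print(st())"
```

```text
t22.15 tcp [0.5376 0.3297 0.1614] jaw 90.8 F [-0.  -0.5 -0.5] gap 0.177
```

send_rows(
  commands=[
    {"delta_pos": [0,-1,0],"yaw": 0},
    {"delta_pos": [0,0,-1.2],"yaw": 0},
    {"delta_pos": [0,0,-0.8],"yaw": 0},
    {"delta_pos": [0,0,-0.8],"yaw": 0},
    {"delta_pos": [0,0,-0.8],"yaw": 0},
    {"delta_pos": [0,0,0],"yaw": 0},
  ],
  grip=0.645,
)

```text
t: 22.9
tcp_pos: [0.5429, 0.3179, 0.1278]
tool_rot: [-0.006, 0.999, -0.009, 0.048]
force: [-0.2, -0.6, -0.3]
finger_gap: 0.18
```

send_rows(
  commands=[
    {"delta_pos": [-0.4,0,-0.8],"yaw": 0},
    {"delta_pos": [-0.4,0,-0.8],"yaw": 0},
    {"delta_pos": [-0.4,0,-0.8],"yaw": 0},
    {"delta_pos": [-0.3,0,-0.7],"yaw": 0},
    {"delta_pos": [0,0,0],"yaw": 0},
  ],
)

```text
t: 23.52
tcp_pos: [0.5461, 0.3213, 0.1071]
tool_rot: [-0.007, 0.998, -0.004, 0.069]
force: [0.1, 0.4, -0.9]
finger_gap: 0.181
```

```bash
python3 - <<'E'
from h import *
s=manip.sense();print(st(),s["tool_rot"].round(3));a=manip.snapshot("scene");cv2.imwrite("pics/s19.png",a)
p=s["tcp_pos"]+[0,0,.003]
for d in(30,45,60,75):
    r=np.radians(d);print(d,proj("scene",p+.075*np.array([np.cos(r),0,-np.sin(r)])).round(1))
print(proj("scene",(.4704,.3188,.132)))
cv2.imwrite("pics/c19.png",cv2.resize(a[150:250,350:450],None,fx=5,fy=5))
E
```

```text
t23.52 tcp [0.5461 0.3213 0.1071] jaw 90.8 F [ 0.1  0.4 -0.9] gap 0.181 [-0.007  0.998 -0.004  0.069]
30 [404.7 233.1]
45 [403.4 233.7]
60 [402.2 232.9]
75 [401.  230.9]
[399.678101   195.91789179]
```

View pics/c19.png

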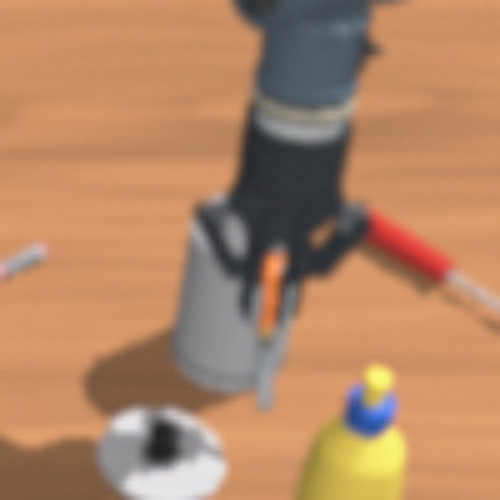

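The file is partly tilted, with its tip at (265,405), but the wrist is tilting and my −x shifts are not being carried out. I check the joints before going on.

```bash
python3 - <<'E'
from h import *
s=manip.sense();print(s["q"].round(3),s["qd"].round(3),s["tau"].round(1),s["force"],s["ft_torque"].round(2))
E
```

```text
[ 0.384  0.66   1.603 -0.085  0.755 -1.143] [ 0.003  0.007  0.012  0.002 -0.    -0.001] [  0.3 -44.9 -12.2  -0.1   0.    0. ] [3.44039417 0.49935008 0.07777607] [ 0.1  -0.33 -0.  ]
```

```bash
python3 - <<'E'
from h import *
p=manip.sense()["tcp_pos"]+[0,0,.003]
for d in(0,30,45,60,75):
    r=np.radians(d);v=np.array([np.cos(r),0,-np.sin(r)]);print(d,[proj("scene",p+k*v).round(1) for k in(-.045,.015,.075)])
E
```

```text
0 [array([400.9, 205.5]), array([403.7, 216.3]), array([406.8, 227.8])]
30 [array([402. , 202.1]), array([403.3, 217.4]), array([404.6, 233.1])]
45 [array([402.8, 201.5]), array([403.1, 217.5]), array([403.4, 233.7])]
60 [array([403.5, 201.7]), array([402.8, 217.4]), array([402.1, 232.9])]
75 [array([404.3, 202.7]), array([402.6, 217. ]), array([401. , 230.8])]
```

send_rows(
  commands=[
    {"delta_pos": [-0.6,-0.2,-1],"yaw": 0},
    {"delta_pos": [-0.6,0,-0.8],"yaw": 0},
  ],
)

```text
t: 23.82
tcp_pos: [0.5449, 0.3225, 0.0949]
tool_rot: [-0.007, 0.997, 0.0, 0.082]
force: [6.4, 0.2, 2.9]
finger_gap: 0.177
```

```bash
python3 - <<'E'
from h import *
s=manip.sense();print(st(),s["tool_rot"].round(3));held("s20")
a=cv2.imread("pics/s20.png");print(cv2.findNonZero(cv2.inRange(cv2.cvtColor(a[185:240,395:412],cv2.COLOR_BGR2HSV),(6,120,120),(20,255,255))).reshape(-1,2).min(0)+[395,185])
p=s["tcp_pos"]+[0,0,.003]
for d in(45,60,75):
    r=np.radians(d);v=np.array([np.cos(r),0,-np.sin(r)]);print(d,[proj("scene",p+k*v).round(1) for k in(-.045,.015,.075)])
E
```

```text
t23.82 tcp [0.5449 0.3225 0.0949] jaw 90.9 F [6.4 0.2 2.9] gap 0.177 [-0.007  0.997  0.     0.082]
blob [403.6 209.5] n 34 ang 92 box [402 204   4  13]
blob [299.  225.5] n 46 ang 97 box [297 221   5  10]
blob [278.6 235.8] n 59 ang 93 box [276 230   6  12]
blob [519.  234.5] n 12 ang 5 box [516 234   7   2]
[395 185]
45 [array([402.6, 203.7]), array([402.9, 219.7]), array([403.2, 235.7])]
60 [array([403.3, 204. ]), array([402.6, 219.6]), array([401.9, 234.9])]
75 [array([404., 205.]), array([402.4, 219.2]), array([400.8, 232.9])]
```

send_rows(
  commands=[
    {"delta_pos": [0.6,0,0.5],"yaw": 0},
    {"delta_pos": [0,0,3],"yaw": 0},
    {"delta_pos": [0,0,5],"yaw": 0},
    {"delta_pos": [0,0,5],"yaw": 0},
    {"delta_pos": [0,0,2],"yaw": 0},
    {"delta_pos": [0,0,0],"yaw": 0},
  ],
  grip=1,
  force=25,
)

```text
t: 24.62
tcp_pos: [0.5394, 0.3196, 0.2457]
tool_rot: [-0.007, 0.998, -0.004, 0.068]
force: [-0.3, -0.2, -0.2]
finger_gap: 0.181
```

```bash
python3 - <<'E'
from h import *
s=manip.sense();print(st(),s["tool_rot"].round(3));held("s21");b=manip.snapshot("top");cv2.imwrite("pics/t21.png",b)
p=s["tcp_pos"]+[0,0,.003]
for d in(45,60,75):
    r=np.radians(d);v=np.array([np.cos(r),0,-np.sin(r)]);print(d,[proj("scene",p+k*v).round(1) for k in(-.045,.015,.075)])
a=cv2.imread("pics/s21.png")
cv2.imwrite("pics/c21.png",np.hstack([cv2.resize(a[140:240,355:435],None,fx=5,fy=5),cv2.resize(b[160:260,170:250],None,fx=5,fy=5)]))
E
```

```text
t24.62 tcp [0.5394 0.3196 0.2457] jaw 90.9 F [-0.3 -0.2 -0.2] gap 0.181 [-0.007  0.998 -0.004  0.068]
blob [409.4 176.2] n 48 ang 95 box [408 169   4  17]
blob [298.9 225.3] n 43 ang 100 box [297 220   5  11]
blob [278.7 235.9] n 58 ang 93 box [276 230   6  12]
blob [519.  234.5] n 12 ang 5 box [516 234   7   2]
45 [array([408.1, 170.7]), array([408.4, 187.6]), array([408.8, 204.7])]
60 [array([408.9, 170.6]), array([408.1, 187.6]), array([407.4, 204.3])]
75 [array([409.7, 171.4]), array([407.9, 187.3]), array([406.1, 202.5])]
```

View pics/c21.png

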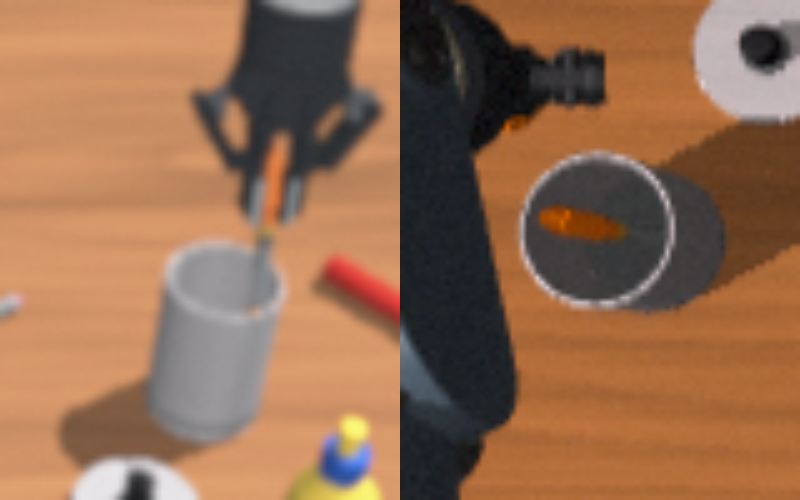

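File 2 is tilted about 65°. The rim centre in the top view is still at (209.5,206), and file 1 stands inside. I move file 2 over the mouth.

send_rows(
  commands=[
    {"delta_pos": [-3,-0.4,0],"yaw": 0},
    {"delta_pos": [-3,-0.4,0],"yaw": 0},
    {"delta_pos": [-2,-0.3,0],"yaw": 0},
    {"delta_pos": [0,0,0],"yaw": 0},
    {"delta_pos": [0,0,-2],"yaw": 0},
    {"delta_pos": [0,0,-2],"yaw": 0},
    {"delta_pos": [0,0,0],"yaw": 0},
  ],
)

```text
t: 25.6
tcp_pos: [0.4529, 0.3054, 0.1909]
tool_rot: [-0.007, 0.998, -0.009, 0.056]
force: [-0.1, -0.1, -0.3]
finger_gap: 0.178
```

send_rows(
  commands=[
    {"delta_pos": [0.3,0.2,-2],"yaw": 0},
    {"delta_pos": [0,0,-1.5],"yaw": 0},
    {"delta_pos": [0,0,-1],"yaw": 0},
    {"delta_pos": [0,0,0],"yaw": 0},
  ],
)

```text
t: 26.1
tcp_pos: [0.4589, 0.308, 0.1448]
tool_rot: [-0.007, 0.998, -0.008, 0.057]
force: [0.3, -0.2, -0.2]
finger_gap: 0.18
```

```bash
python3 -c "
from h import *
print(st());held('s22');p=manip.sense()['tcp_pos'];print(proj('scene',p))"
```

```text
t26.10 tcp [0.4589 0.308  0.1448] jaw 90.8 F [ 0.3 -0.2 -0.2] gap 0.180
blob [398.  183.8] n 38 ang 95 box [397 178   4  14]
blob [299.  225.6] n 45 ang 98 box [297 221   5  10]
blob [278.6 235.3] n 61 ang 99 box [276 229   6  13]
blob [519.  234.5] n 12 ang 5 box [516 234   7   2]
[396.92517471 191.39959186]
```

send_rows(
  commands=[
    {"delta_pos": [0,0,-0.8],"yaw": 0},
    {"delta_pos": [0,0,0],"yaw": 0},
  ],
)

```text
t: 26.4
tcp_pos: [0.4598, 0.3084, 0.1379]
tool_rot: [-0.007, 0.998, -0.008, 0.059]
force: [-0.4, 0.1, -0.5]
finger_gap: 0.178
```

send_rows(
  commands=[
    {"delta_pos": [0,0,0],"yaw": 0},
    {"delta_pos": [0,0,0],"yaw": 0},
    {"delta_pos": [0,0,0.5],"yaw": 0},
    {"delta_pos": [0,0,3],"yaw": 0},
    {"delta_pos": [0,0,5],"yaw": 0},
    {"delta_pos": [1,-6,0],"yaw": 0},
    {"delta_pos": [1,-6,0],"yaw": 0},
    {"delta_pos": [1,-6,0],"yaw": -0.05},
    {"delta_pos": [1,-6,0],"yaw": -0.05},
    {"delta_pos": [1,-6,0],"yaw": 0},
  ],
  grip=0.4,
)

```text
t: 27.65
tcp_pos: [0.5129, 0.0054, 0.2315]
tool_rot: [0.039, 0.997, -0.01, 0.066]
force: [0.1, -0.1, -0.3]
finger_gap: 0.299
```

```bash
cat >> h.py <<'E'
def check(tag):
    """rim circle and orange inside, top view"""
    b=manip.snapshot("top");cv2.imwrite(f"pics/{tag}.png",b)
    hsv=cv2.cvtColor(b,cv2.COLOR_BGR2HSV);o=(slice(180,232),slice(184,236))
    m=cv2.inRange(hsv[o],(0,0,170),(180,60,255));pts=cv2.findNonZero(m)
    print("rim",np.add(cv2.minEnclosingCircle(pts)[0],(184,180)),cv2.minEnclosingCircle(pts)[1])
    m=cv2.inRange(hsv[o],(5,180,60),(20,255,255))
    d=np.hypot(*(np.mgrid[180:232,184:236]-np.array([205.9,209.4])[:,None,None]));m[d>14]=0
    k,l,s,c=cv2.connectedComponentsWithStats(m);print("inside",[(c[i].round(1).tolist(),int(s[i,4]),s[i,:4].tolist()) for i in range(1,k) if s[i,4]>8])
    for o in handles("top",b)[2:]: print(*o)
E
python3 -c "
from h import *
print(st(),manip.sense()['q'].round(2),manip.sense()['tool_rot'].round(3));check('t23');held('s23')"
```

```text
t27.65 tcp [0.5129 0.0054 0.2315] jaw 85.5 F [ 0.1 -0.1 -0.3] gap 0.299 [-0.21  0.33  1.8   0.    0.88 -1.7 ] [ 0.039  0.997 -0.01   0.066]
rim [217. 199.] 26.172603607177734
inside [([21.2, 24.4], 74, [14, 21, 16, 7]), ([30.5, 34.0], 68, [25, 29, 12, 11])]
[ 0.557 -0.146] 175.3 0.037 [363.9 181.3]
blob [396.6 197.6] n 21 ang 106 box [395 195   4   6]
blob [298.8 225.4] n 51 ang 99 box [296 220   6  11]
blob [278.6 235.4] n 52 ang 96 box [276 230   6  12]
blob [519.  234.5] n 12 ang 5 box [516 234   7   2]
```

send_rows(
  commands=[
    {"delta_pos": [0.5,-3.7,0],"yaw": 0},
    {"delta_pos": [0.4,-3.5,0],"yaw": 0},
    {"delta_pos": [0,0,-4],"yaw": 0},
    {"delta_pos": [0,0,-5],"yaw": 0},
    {"delta_pos": [0,0,-5],"yaw": 0},
    {"delta_pos": [0,0,-3],"yaw": 0},
    {"delta_pos": [0,0,0],"yaw": 0},
  ],
  grip=0.1,
)

```text
t: 28.62
tcp_pos: [0.5268, -0.0712, 0.0621]
tool_rot: [0.043, 0.996, -0.012, 0.072]
force: [0.2, 0.2, 0.4]
finger_gap: 0.452
```

send_rows(
  commands=[
    {"delta_pos": [-0.2,0.2,-2.5],"yaw": 0},
    {"delta_pos": [0,0,-2],"yaw": 0},
    {"delta_pos": [0,0,-0.8],"yaw": 0},
    {"delta_pos": [0,0,0],"yaw": 0},
  ],
)

```text
t: 29.12
tcp_pos: [0.5296, -0.0685, 0.0137]
tool_rot: [0.042, 0.996, -0.013, 0.077]
force: [0.4, 0.4, 0.5]
finger_gap: 0.448
```

send_rows(
  commands=[
    {"delta_pos": [-0.4,0,-0.6],"yaw": 0},
    {"delta_pos": [0,0,-0.3],"yaw": 0},
  ],
)

```text
t: 29.38
tcp_pos: [0.5267, -0.0687, 0.0063]
tool_rot: [0.042, 0.996, -0.014, 0.079]
force: [0.5, 0.7, 0.0]
finger_gap: 0.45
```

send_rows(
  commands=[
    {"delta_pos": [0,0,0],"yaw": 0},
    {"delta_pos": [0,0,0],"yaw": 0},
    {"delta_pos": [0,0,0],"yaw": 0},
    {"delta_pos": [0,0,4],"yaw": 0},
    {"delta_pos": [0,0,5],"yaw": 0},
    {"delta_pos": [0,0,5],"yaw": 0},
    {"delta_pos": [-1,3,4],"yaw": -0.17},
    {"delta_pos": [-1,4,0],"yaw": -0.18},
    {"delta_pos": [-1,4,0],"yaw": -0.18},
    {"delta_pos": [-1,4,0],"yaw": -0.18},
  ],
  grip=1,
  force=25,
)

```text
t: 30.62
tcp_pos: [0.491, 0.0633, 0.1902]
tool_rot: [0.357, 0.931, -0.036, 0.071]
force: [0.4, 0.3, -0.4]
finger_gap: 0.175
```

send_rows(
  commands=[
    {"delta_pos": [-1,3,0],"yaw": -0.18},
    {"delta_pos": [0,3,0],"yaw": -0.18},
    {"delta_pos": [0,3,0],"yaw": -0.18},
    {"delta_pos": [0,3,0],"yaw": -0.18},
    {"delta_pos": [0,0,0],"yaw": -0.13},
    {"delta_pos": [0,0,0],"yaw": 0},
  ],
)

```text
t: 31.38
tcp_pos: [0.4779, 0.1897, 0.1896]
tool_rot: [0.716, 0.694, -0.063, 0.048]
force: [1.1, -0.2, -1.2]
finger_gap: 0.174
```

```bash
python3 -c "
from h import *
print(st(),manip.sense()['tool_rot'].round(3));held('s24');print(proj('scene',manip.sense()['tcp_pos']))"
```

```text
t31.38 tcp [0.4779 0.1897 0.1896] jaw -2.1 F [ 1.1 -0.2 -1.2] gap 0.174 [ 0.716  0.694 -0.063  0.048]
blob [375.6 184.7] n 41 ang 4 box [372 182   9   6]
blob [396.5 197.3] n 21 ang 106 box [395 194   4   7]
blob [278.7 235.4] n 51 ang 94 box [276 230   6  12]
blob [519.  234.5] n 12 ang 5 box [516 234   7   2]
[367.76176211 185.50089054]
```

send_rows(
  commands=[
    {"delta_pos": [-0.4,3.5,0],"yaw": -0.03},
    {"delta_pos": [-0.3,2.5,0],"yaw": 0},
    {"delta_pos": [0,0,-1.5],"yaw": 0},
    {"delta_pos": [0,0,-1],"yaw": 0},
    {"delta_pos": [0,0,0],"yaw": 0},
  ],
)

```text
t: 32.05
tcp_pos: [0.4691, 0.247, 0.1624]
tool_rot: [0.725, 0.684, -0.065, 0.047]
force: [-0.7, -0.1, -1.0]
finger_gap: 0.175
```

send_rows(
  commands=[
    {"delta_pos": [0,0.6,-1.2],"yaw": 0},
    {"delta_pos": [0,0.2,-0.8],"yaw": 0},
    {"delta_pos": [0,0.2,-0.8],"yaw": 0},
    {"delta_pos": [0,0.2,-0.8],"yaw": 0},
    {"delta_pos": [0,0.2,-0.8],"yaw": 0},
    {"delta_pos": [0,0.2,-0.8],"yaw": 0},
  ],
  grip=0.645,
)

```text
t: 32.8
tcp_pos: [0.4703, 0.2556, 0.1172]
tool_rot: [0.723, 0.685, -0.071, 0.054]
force: [-4.9, -6.4, 31.7]
finger_gap: 0.18
```

```bash
cat >> h.py <<'E'
def tilt_y(L=.075):
    """predicted tip pixel of a file pointing -y at given angles"""
    p=manip.sense()["tcp_pos"]+[0,0,.003]
    for d in(30,45,60,75):
        r=np.radians(d);v=np.array([0,-np.cos(r),-np.sin(r)]);print(d,[proj("scene",p+k*v).round(1).tolist() for k in(.02,L)])
def ascii(a,u,w=22,h=26):
    x,y=u.astype(int);g=a[y-4:y+h,x-w:x+10]
    m=cv2.inRange(cv2.cvtColor(g,cv2.COLOR_BGR2HSV),(0,0,0),(180,90,190))
    for r in range(0,h,2): print(y-4+r,x-w,''.join('#' if v else '.' for v in m[r]))
E
python3 -c "
from h import *
print(st());tilt_y();a=manip.snapshot('scene');cv2.imwrite('pics/s25.png',a);ascii(a,proj('scene',manip.sense()['tcp_pos']))"
```

```text
t32.80 tcp [0.4703 0.2556 0.1172] jaw -3.6 F [-4.9 -6.4 31.7] gap 0.180
30 [[378.1, 200.2], [365.3, 205.5]]
45 [[378.8, 201.0], [367.9, 208.4]]
60 [[379.8, 201.6], [371.5, 210.6]]
75 [[381.0, 202.0], [375.9, 212.0]]
194 360 .....................###########
196 360 .....................###########
198 360 .....................###########
200 360 ..............####...###########
202 360 ..........######...........#####
204 360 .......#####...............#####
206 360 ..........................######
208 360 ..........................######
210 360 ..........................######
212 360 .........................#######
214 360 .........................#######
216 360 ........................########
218 360 ........................########
```

send_rows(
  commands=[
    {"delta_pos": [0,-0.5,0.5],"yaw": 0},
    {"delta_pos": [0,-0.3,0.2],"yaw": 0},
  ],
)

```text
t: 33.1
tcp_pos: [0.471, 0.2475, 0.1247]
tool_rot: [0.723, 0.685, -0.07, 0.054]
force: [0.2, -0.2, -0.1]
finger_gap: 0.18
```

```bash
python3 -c "
from h import *
print(st());tilt_y();a=manip.snapshot('scene');cv2.imwrite('pics/s26.png',a);ascii(a,proj('scene',manip.sense()['tcp_pos']))
cv2.imwrite('pics/c26.png',cv2.resize(a[140:230,350:450],None,fx=6,fy=6,interpolation=2))"
```

```text
t33.10 tcp [0.471  0.2475 0.1247] jaw -3.5 F [ 0.2 -0.2 -0.1] gap 0.180
30 [[376.3, 198.9], [363.4, 204.2]]
45 [[377.0, 199.7], [366.1, 207.2]]
60 [[378.0, 200.3], [369.7, 209.4]]
75 [[379.1, 200.7], [374.1, 210.8]]
193 358 .....................###########
195 358 ......................#####...##
197 358 .....................######..###
199 358 ..............####....####...###
201 358 #.........######.............###
203 358 .......#####.................###
205 358 ............................####
207 358 ............................####
209 358 ............................####
211 358 ...........................#####
213 358 ...........................#####
215 358 ..........................######
217 358 ..........................######
```

View pics/c26.png

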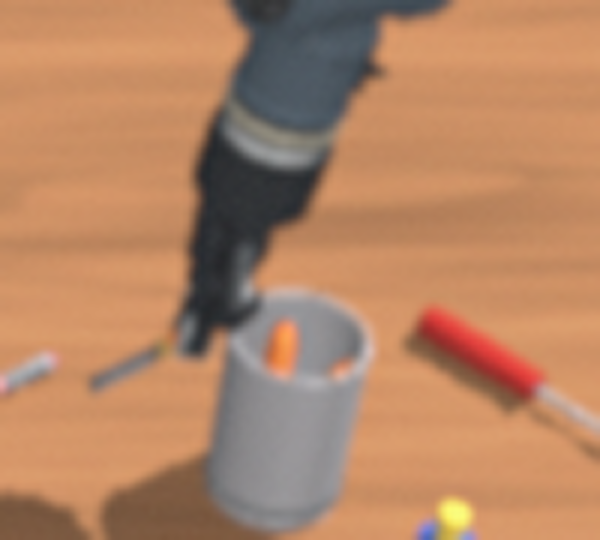

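The fingers' linkage, leaning toward the canister, had touched the rim; the contact is now clear. Files 1 and 2 stand inside (orange at (285,345) and (343,370)). The held file is tilted about 30°, so I lever on from farther out.

send_rows(
  commands=[
    {"delta_pos": [0,-0.6,-0.5],"yaw": 0},
    {"delta_pos": [0,-0.3,-0.7],"yaw": 0},
    {"delta_pos": [0,0,-0.7],"yaw": 0},
  ],
)

```text
t: 33.52
tcp_pos: [0.4706, 0.2376, 0.1035]
tool_rot: [0.723, 0.685, -0.071, 0.054]
force: [-0.5, -0.2, 0.1]
finger_gap: 0.183
```

```bash
python3 -c "
from h import *
print(st());tilt_y();a=manip.snapshot('scene');cv2.imwrite('pics/s27.png',a);ascii(a,proj('scene',manip.sense()['tcp_pos']),h=20)"
```

```text
t33.52 tcp [0.4706 0.2376 0.1035] jaw -3.6 F [-0.5 -0.2  0.1] gap 0.183
30 [[373.2, 202.9], [360.4, 208.2]]
45 [[373.9, 203.7], [363.1, 211.0]]
60 [[374.8, 204.3], [366.7, 213.2]]
75 [[376.0, 204.7], [371.0, 214.6]]
197 355 .....................###########
199 355 .....................#######....
201 355 ####.................######.....
203 355 #.............####...####.......
205 355 ..........#####................#
207 355 .......####....................#
209 355 ...............................#
211 355 ..............................##
213 355 ..............................##
215 355 .............................###
```

send_rows(
  commands=[
    {"delta_pos": [0,0.3,-0.5],"yaw": 0},
    {"delta_pos": [0,0.3,-0.4],"yaw": 0},
  ],
)

```text
t: 33.83
tcp_pos: [0.4708, 0.2413, 0.0941]
tool_rot: [0.722, 0.685, -0.073, 0.055]
force: [0.6, -5.2, 2.7]
finger_gap: 0.182
```

```bash
python3 -c "
from h import *
print(st());tilt_y();a=manip.snapshot('scene');cv2.imwrite('pics/s28.png',a);ascii(a,proj('scene',manip.sense()['tcp_pos']),h=20)"
```

```text
t33.83 tcp [0.4708 0.2413 0.0941] jaw -3.5 F [ 0.6 -5.2  2.7] gap 0.182
30 [[373.9, 204.7], [361.1, 209.9]]
45 [[374.5, 205.5], [363.8, 212.8]]
60 [[375.5, 206.1], [367.4, 215.0]]
75 [[376.7, 206.5], [371.7, 216.3]]
199 356 .....................###########
201 356 ###..................######....#
203 356 .....................#####.....#
205 356 ..............####...#####.....#
207 356 ...........#####..............##
209 356 ........#####.................##
211 356 ..............................##
213 356 .............................###
215 356 ............................####
217 356 ............................####
```

send_rows(
  commands=[
    {"delta_pos": [0,-0.8,0.3],"yaw": 0},
    {"delta_pos": [0,0,3],"yaw": 0},
    {"delta_pos": [0,0,5],"yaw": 0},
    {"delta_pos": [0,0,4],"yaw": 0},
    {"delta_pos": [0.2,3,0],"yaw": 0},
    {"delta_pos": [0.2,4,0],"yaw": 0},
    {"delta_pos": [0.2,3,0],"yaw": 0},
    {"delta_pos": [0,0,0],"yaw": 0},
  ],
  grip=1,
  force=25,
)

```text
t: 34.88
tcp_pos: [0.475, 0.3361, 0.2206]
tool_rot: [0.723, 0.685, -0.071, 0.052]
force: [-0.8, -1.0, 0.3]
finger_gap: 0.178
```

```bash
python3 -c "
from h import *
print(st(),manip.sense()['tool_rot'].round(3));tilt_y();a=manip.snapshot('scene');cv2.imwrite('pics/s29.png',a);ascii(a,proj('scene',manip.sense()['tcp_pos']),h=20)"
```

```text
t34.88 tcp [0.475  0.3361 0.2206] jaw -3.6 F [-0.8 -1.   0.3] gap 0.178 [ 0.723  0.685 -0.071  0.052]
30 [[403.2, 180.0], [389.4, 185.8]]
45 [[403.9, 180.8], [392.0, 189.0]]
60 [[404.8, 181.5], [395.6, 191.4]]
75 [[406.1, 181.9], [400.1, 192.9]]
174 385 ......................##########
176 385 ......................#######...
178 385 ......................######....
180 385 ...............####...#####.....
182 385 ............#####...............
184 385 ........######..................
186 385 .......###......................
188 385 ................................
190 385 .......##############...........
192 385 ......##################........
```

send_rows(
  commands=[
    {"delta_pos": [0,0.5,-2],"yaw": 0},
    {"delta_pos": [0,0.2,-2],"yaw": 0},
    {"delta_pos": [0,0.1,-1.5],"yaw": 0},
    {"delta_pos": [0,0,0],"yaw": 0},
  ],
)

```text
t: 35.42
tcp_pos: [0.4729, 0.3393, 0.1603]
tool_rot: [0.725, 0.683, -0.075, 0.051]
force: [-1.3, 0.2, -0.6]
finger_gap: 0.176
```

```bash
python3 -c "
from h import *
print(st());tilt_y();a=manip.snapshot('scene');cv2.imwrite('pics/s30.png',a);u=proj('scene',manip.sense()['tcp_pos']);ascii(a,u,h=16)
print(proj('scene',(.4704,.2755,.132)),proj('scene',(.4704,.362,.132)))"
```

```text
t35.42 tcp [0.4729 0.3393 0.1603] jaw -3.8 F [-1.3  0.2 -0.6] gap 0.176
30 [[401.4, 192.1], [388.0, 197.6]]
45 [[402.1, 192.9], [390.6, 200.6]]
60 [[403.1, 193.5], [394.1, 202.9]]
75 [[404.2, 193.9], [398.5, 204.3]]
186 384 .....................###########
188 384 .....................######.....
190 384 ........##########...#####......
192 384 .....#####################......
194 384 ....######################......
196 384 ....########....###########.....
198 384 ....#######.....###########.....
200 384 ...#######......#######.##......
[388.44736686 195.94268473] [410.87528327 195.89317292]
```

send_rows(
  commands=[
    {"delta_pos": [0,0.1,-0.8],"yaw": 0},
    {"delta_pos": [0,0.1,-0.7],"yaw": 0},
    {"delta_pos": [0,0.1,-0.7],"yaw": 0},
  ],
)

```text
t: 35.85
tcp_pos: [0.4747, 0.343, 0.1394]
tool_rot: [0.725, 0.683, -0.072, 0.052]
force: [-0.5, 1.1, -0.6]
finger_gap: 0.18
```

Clear so far; I release here and look.

send_rows(
  commands=[
    {"delta_pos": [0,0,0],"yaw": 0},
    {"delta_pos": [0,0,0],"yaw": 0},
    {"delta_pos": [0,0,0],"yaw": 0},
  ],
  grip=0.45,
)

```text
t: 36.22
tcp_pos: [0.4746, 0.3431, 0.1392]
tool_rot: [0.725, 0.683, -0.072, 0.052]
force: [-0.0, -0.5, 0.1]
finger_gap: 0.275
```

send_rows(
  commands=[
    {"delta_pos": [0,0,1],"yaw": 0},
    {"delta_pos": [0,0,3],"yaw": 0},
    {"delta_pos": [0,0,4],"yaw": 0},
    {"delta_pos": [0,-5,1],"yaw": -0.18},
    {"delta_pos": [0,-6,0],"yaw": -0.18},
    {"delta_pos": [0,-6,0],"yaw": -0.18},
    {"delta_pos": [0,-6,0],"yaw": -0.18},
    {"delta_pos": [0,-6,0],"yaw": -0.18},
    {"delta_pos": [0,-6,0],"yaw": -0.18},
  ],
)

```text
t: 37.35
tcp_pos: [0.4778, -0.0115, 0.2409]
tool_rot: [0.976, 0.201, -0.08, 0.012]
force: [2.3, -0.1, 0.6]
finger_gap: 0.276
```

```bash
python3 -c "
from h import *
print(st(),manip.sense()['q'].round(2));check('t31');held('s31')"
```

```text
t37.35 tcp [ 0.4778 -0.0115  0.2409] jaw -66.8 F [ 2.3 -0.1  0.6] gap 0.276 [-0.2   0.38  1.68 -0.09  1.22  1.  ]
rim [216.48648834 198.51351357] 26.182161331176758
inside [([26.4, 29.1], 218, [14, 21, 23, 19])]
[ 0.589 -0.143] 167.6 0.018 [363.  171.7]
[ 0.557 -0.147] -178.7 0.036 [364.1 181.6]
[0.463 0.361] 139.5 0.018 [207.8 210.6]
blob [397.9 198.4] n 35 ang 43 box [395 195   7   7]
blob [278.2 236.1] n 46 ang 97 box [276 231   5  11]
blob [518.7 234.5] n 11 ang 3 box [516 234   6   2]
```

Three files are inside. For file 4 I grasp with the tool turned half round, so its lean points away from the canister when levering.

send_rows(
  commands=[
    {"delta_pos": [3,-4,0],"yaw": -0.12},
    {"delta_pos": [3,-4,0],"yaw": -0.12},
    {"delta_pos": [3,-4,0],"yaw": -0.12},
    {"delta_pos": [1,-0.8,-3],"yaw": 0},
    {"delta_pos": [0,0,-4],"yaw": 0},
    {"delta_pos": [0,0,-4],"yaw": 0},
    {"delta_pos": [0,0,-4],"yaw": 0},
    {"delta_pos": [0,0,0],"yaw": 0},
  ],
  grip=0.1,
)

```text
t: 38.45
tcp_pos: [0.5851, -0.1471, 0.0949]
tool_rot: [0.997, 0.017, -0.074, -0.0]
force: [0.2, 0.5, 0.7]
finger_gap: 0.448
```

```bash
python3 -c "
from h import *
print(st(),manip.sense()['tool_rot'].round(3))"
```

```text
t38.45 tcp [ 0.5851 -0.1471  0.0949] jaw -88.0 F [0.2 0.5 0.7] gap 0.448 [ 0.997  0.017 -0.074 -0.   ]
```

send_rows(
  commands=[
    {"delta_pos": [-0.5,0.25,-3],"yaw": 0},
    {"delta_pos": [-0.2,0,-3],"yaw": 0},
    {"delta_pos": [0,0,-1],"yaw": 0},
    {"delta_pos": [0,0,0],"yaw": 0},
  ],
)

```text
t: 38.95
tcp_pos: [0.5849, -0.1453, 0.0321]
tool_rot: [0.998, 0.019, -0.067, 0.003]
force: [-0.4, -0.2, 0.6]
finger_gap: 0.45
```

send_rows(
  commands=[
    {"delta_pos": [-0.5,0.1,-1.3],"yaw": 0},
    {"delta_pos": [-0.2,0,-0.8],"yaw": 0},
    {"delta_pos": [0,0,-0.4],"yaw": 0},
    {"delta_pos": [0,0,0],"yaw": 0},
  ],
)

```text
t: 39.45
tcp_pos: [0.5796, -0.145, 0.0088]
tool_rot: [0.998, 0.019, -0.065, 0.004]
force: [0.4, -0.2, 0.1]
finger_gap: 0.451
```

send_rows(
  commands=[
    {"delta_pos": [0,0,0],"yaw": 0},
    {"delta_pos": [0,0,0],"yaw": 0},
    {"delta_pos": [0,0,0],"yaw": 0},
    {"delta_pos": [0,0,4],"yaw": 0},
    {"delta_pos": [0,0,5],"yaw": 0},
    {"delta_pos": [0,0,5],"yaw": 0},
    {"delta_pos": [0,3,5],"yaw": 0},
    {"delta_pos": [0,6,0],"yaw": 0},
    {"delta_pos": [0,6,0],"yaw": 0},
    {"delta_pos": [0,6,0],"yaw": 0},
  ],
  grip=1,
  force=25,
)

```text
t: 40.7
tcp_pos: [0.5802, 0.0656, 0.2056]
tool_rot: [0.998, 0.014, -0.062, 0.004]
force: [1.0, 1.0, -0.6]
finger_gap: 0.17
```

```bash
python3 -c "
from h import *
print(st(),manip.sense()['tool_rot'].round(3));held('s32');print(proj('scene',manip.sense()['tcp_pos']));check('t32')"
```

```text
t40.70 tcp [0.5802 0.0656 0.2056] jaw -88.4 F [ 1.   1.  -0.6] gap 0.170 [ 0.998  0.014 -0.062  0.004]
blob [335.2 195.7] n 37 ang 84 box [333 191   5  12]
blob [397.9 198.4] n 35 ang 43 box [395 195   7   7]
blob [519.2 234.5] n 11 ang 7 box [516 234   7   2]
[338.46641935 200.20143976]
rim [217. 199.] 26.172603607177734
inside [([26.4, 29.0], 219, [14, 21, 23, 19])]
[0.463 0.36 ] 133.2 0.018 [207.8 210.5]
```

send_rows(
  commands=[
    {"delta_pos": [-0.8,5,0],"yaw": 0},
    {"delta_pos": [-0.8,5,0],"yaw": 0},
    {"delta_pos": [-0.8,5,0],"yaw": 0},
    {"delta_pos": [-0.8,5,0],"yaw": 0},
    {"delta_pos": [-0.8,4,0],"yaw": 0},
    {"delta_pos": [0,0,-2],"yaw": 0},
    {"delta_pos": [0,0,-1.5],"yaw": 0},
    {"delta_pos": [0,0,0],"yaw": 0},
  ],
)

```text
t: 41.8
tcp_pos: [0.538, 0.3145, 0.1687]
tool_rot: [0.998, 0.018, -0.062, 0.004]
force: [0.6, 0.1, 0.1]
finger_gap: 0.174
```

```bash
python3 -c "
from h import *
print(st(),manip.sense()['tool_rot'].round(3))"
```

```text
t41.80 tcp [0.538  0.3145 0.1687] jaw -87.9 F [0.6 0.1 0.1] gap 0.174 [ 0.998  0.018 -0.062  0.004]
```

send_rows(
  commands=[
    {"delta_pos": [-0.1,0.3,-1.5],"yaw": 0},
    {"delta_pos": [-0.1,0,-0.9],"yaw": 0},
    {"delta_pos": [-0.1,0,-0.8],"yaw": 0},
    {"delta_pos": [-0.1,0,-0.8],"yaw": 0},
    {"delta_pos": [-0.1,0,-0.8],"yaw": 0},
  ],
  grip=0.645,
)

```text
t: 42.42
tcp_pos: [0.5396, 0.3169, 0.1222]
tool_rot: [0.998, 0.016, -0.055, 0.002]
force: [1.3, -0.2, 6.1]
finger_gap: 0.175
```

```bash
python3 -c "
from h import *
print(st(),manip.sense()['tool_rot'].round(3))"
```

```text
t42.42 tcp [0.5396 0.3169 0.1222] jaw -88.1 F [ 1.3 -0.2  6.1] gap 0.175 [ 0.998  0.016 -0.055  0.002]
```

send_rows(
  commands=[
    {"delta_pos": [-0.1,0,-0.8],"yaw": 0},
    {"delta_pos": [-0.2,0,-0.8],"yaw": 0},
    {"delta_pos": [-0.2,0,-0.8],"yaw": 0},
  ],
  grip=0.638,
)

```text
t: 42.8
tcp_pos: [0.5377, 0.3175, 0.098]
tool_rot: [0.999, 0.016, -0.051, 0.001]
force: [5.9, 0.5, 5.0]
finger_gap: 0.184
```

```bash
cat >> h.py <<'E'
def tilt_x():
    p=manip.sense()["tcp_pos"]
    for d in(0,30,45,60,75):
        r=np.radians(d);v=np.array([np.cos(r),0,-np.sin(r)]);print(d,[proj("scene",p+k*v).round(1).tolist() for k in(-.045,0,.015,.075)])
E
python3 -c "
from h import *
print(st(),manip.sense()['tool_rot'].round(3));held('s33');tilt_x();ascii(cv2.imread('pics/s33.png'),proj('scene',manip.sense()['tcp_pos']),w=10,h=32)"
```

```text
t42.80 tcp [0.5377 0.3175 0.098 ] jaw -88.1 F [5.9 0.5 5. ] gap 0.184 [ 0.999  0.016 -0.051  0.001]
blob [396.  199.8] n 10 ang 90 box [395 198   3   4]
blob [402.4 209.3] n 22 ang 98 box [401 206   4   9]
blob [519.2 234.5] n 11 ang 7 box [516 234   7   2]
0 [[399.0, 206.5], [401.0, 214.4], [401.7, 217.2], [404.7, 228.6]]
30 [[400.1, 203.1], [401.0, 214.4], [401.3, 218.3], [402.6, 233.8]]
45 [[400.8, 202.5], [401.0, 214.4], [401.1, 218.4], [401.4, 234.4]]
60 [[401.5, 202.8], [401.0, 214.4], [400.9, 218.3], [400.2, 233.6]]
75 [[402.2, 203.8], [401.0, 214.4], [400.6, 217.9], [399.1, 231.6]]
210 391 ##########....####..
212 391 ##########...#####..
214 391 #########...#####...
216 391 #########..######...
218 391 #################...
220 391 ################....
222 391 ################....
224 391 ###############.....
226 391 #############.......
228 391 .#########..........
230 391 ....................
232 391 ....................
234 391 ....................
236 391 ....................
238 391 ....................
240 391 ....................
```

send_rows(
  commands=[
    {"delta_pos": [0.5,0,0.4],"yaw": 0},
    {"delta_pos": [0,0,3],"yaw": 0},
    {"delta_pos": [0,0,5],"yaw": 0},
    {"delta_pos": [0,0,5],"yaw": 0},
    {"delta_pos": [0,0,2],"yaw": 0},
    {"delta_pos": [0,0,0],"yaw": 0},
  ],
  grip=1,
  force=25,
)

```text
t: 43.6
tcp_pos: [0.5289, 0.3149, 0.2464]
tool_rot: [0.998, 0.017, -0.068, 0.006]
force: [-0.6, -0.3, -0.2]
finger_gap: 0.179
```

```bash
python3 -c "
from h import *
print(st(),manip.sense()['tool_rot'].round(3));held('s34');tilt_x();ascii(cv2.imread('pics/s34.png'),proj('scene',manip.sense()['tcp_pos']),w=10,h=32)
check('t34');b=cv2.imread('pics/t34.png');cv2.imwrite('pics/c34.png',cv2.resize(b[140:240,180:280],None,fx=6,fy=6,interpolation=2))"
```

```text
t43.60 tcp [0.5289 0.3149 0.2464] jaw -88.1 F [-0.6 -0.3 -0.2] gap 0.179 [ 0.998  0.017 -0.068  0.006]
blob [407.8 177.2] n 33 ang 100 box [406 172   5  12]
blob [397.9 198.4] n 35 ang 43 box [395 195   7   7]
blob [519.  234.5] n 12 ang 5 box [516 234   7   2]
0 [[403.9, 174.5], [406.2, 182.2], [407.0, 184.9], [410.4, 196.0]]
30 [[405.1, 170.5], [406.2, 182.2], [406.5, 186.2], [408.0, 202.3]]
45 [[405.9, 169.6], [406.2, 182.2], [406.3, 186.4], [406.6, 203.4]]
60 [[406.8, 169.5], [406.2, 182.2], [406.0, 186.4], [405.3, 203.0]]
75 [[407.6, 170.3], [406.2, 182.2], [405.7, 186.1], [404.0, 201.2]]
178 396 ......####....####..
180 396 ......####....###...
182 396 .......##....###....
184 396 ....................
186 396 ........##..........
188 396 .......####.........
190 396 ###########.........
192 396 #############.......
194 396 ...###########......
196 396 .....##########.....
198 396 .......########.....
200 396 .......####.##......
202 396 .......###..###.....
204 396 ###############.....
206 396 ##############......
208 396 ##############......
rim [216.48648834 198.51351357] 26.182161331176758
inside [([26.4, 29.1], 217, [14, 21, 23, 19])]
[0.463 0.36 ] 134.7 0.018 [207.9 210.6]
```

send_rows(
  commands=[
    {"delta_pos": [-2.5,-0.2,0],"yaw": 0},
    {"delta_pos": [-2.4,-0.2,0],"yaw": 0},
    {"delta_pos": [0,0,0],"yaw": 0},
    {"delta_pos": [0,0,-2.5],"yaw": 0},
    {"delta_pos": [0,0,-2],"yaw": 0},
    {"delta_pos": [0,0,-1],"yaw": 0},
    {"delta_pos": [0,0,0],"yaw": 0},
  ],
)

```text
t: 44.58
tcp_pos: [0.4764, 0.3087, 0.1778]
tool_rot: [0.997, 0.016, -0.078, 0.009]
force: [0.5, 0.6, -1.3]
finger_gap: 0.181
```

send_rows(
  commands=[
    {"delta_pos": [0,0.1,-1.2],"yaw": 0},
    {"delta_pos": [0,0,-1],"yaw": 0},
    {"delta_pos": [0,0,-0.8],"yaw": 0},
    {"delta_pos": [0,0,-0.6],"yaw": 0},
    {"delta_pos": [0,0,0],"yaw": 0},
  ],
)

```text
t: 45.2
tcp_pos: [0.4776, 0.3101, 0.1402]
tool_rot: [0.997, 0.016, -0.077, 0.009]
force: [0.4, -0.7, -0.2]
finger_gap: 0.181
```

send_rows(
  commands=[
    {"delta_pos": [0,0,0],"yaw": 0},
    {"delta_pos": [0,0,0],"yaw": 0},
    {"delta_pos": [0,0,0],"yaw": 0},
    {"delta_pos": [0,0,1],"yaw": 0},
    {"delta_pos": [0,0,3],"yaw": 0},
    {"delta_pos": [0,0,4],"yaw": 0},
    {"delta_pos": [0,-5,1],"yaw": 0},
    {"delta_pos": [0,-6,0],"yaw": 0},
    {"delta_pos": [0,-6,0],"yaw": 0},
    {"delta_pos": [0,-6,0],"yaw": 0},
  ],
  grip=0.45,
)

```text
t: 46.45
tcp_pos: [0.48, 0.0785, 0.2397]
tool_rot: [0.997, 0.021, -0.07, 0.008]
force: [0.7, -0.6, -0.2]
finger_gap: 0.278
```

```bash
python3 -c "
from h import *
print(st());check('t35');held('s35')
a,b=cv2.imread('pics/s35.png'),cv2.imread('pics/t35.png')
cv2.imwrite('pics/c35.png',np.hstack([cv2.resize(a[170:255,355:435],None,fx=5,fy=5,interpolation=2),cv2.resize(b[140:225,190:270],None,fx=5,fy=5,interpolation=2)]))"
```

```text
t46.45 tcp [0.48   0.0785 0.2397] jaw -87.6 F [ 0.7 -0.6 -0.2] gap 0.278
rim [208.5 205.5] 15.700418472290039
inside [([27.4, 29.0], 240, [14, 21, 25, 19])]
[0.467 0.32 ] -173.9 0.02 [220.4 209.4]
[0.465 0.363] 135.7 0.018 [207.1 210.1]
blob [398.2 198.4] n 36 ang 35 box [395 195   8   7]
blob [519.2 234.5] n 11 ang 7 box [516 234   7   2]
```

View pics/c35.png

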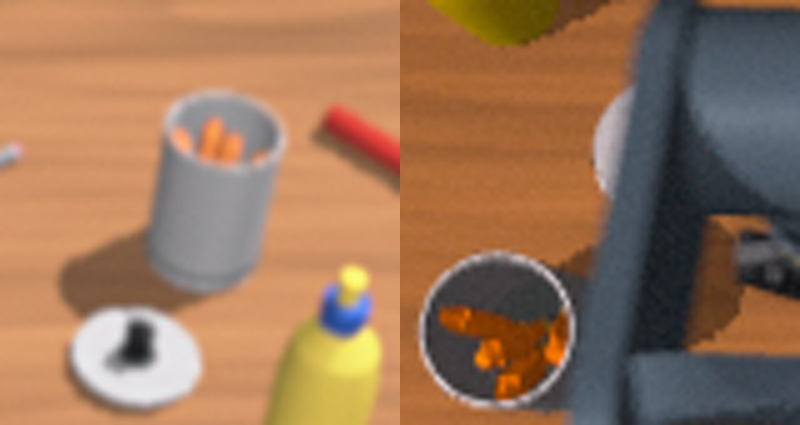

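All four orange handles stand inside the canister below the rim. The lid lies at about (136,357) in the left crop. Next is the lid.

```bash
python3 - <<'E'
from h import *
a=cv2.imread("pics/s35.png");hsv=cv2.cvtColor(a[228:256,365:400],cv2.COLOR_BGR2HSV)
m=cv2.inRange(hsv,(0,0,120),(180,60,255));c=max(cv2.findContours(m,0,1)[0],key=cv2.contourArea);x,y,w,h=cv2.boundingRect(c);print(x,y,w,h)
print("lid scene",ray("scene",(365+x+w/2-.5,228+y+h/2-.5),.0115),"knob top21",ray("top",(243,169.4),.043))
b=cv2.imread("pics/t21.png");hsv=cv2.cvtColor(b[150:190,220:270],cv2.COLOR_BGR2HSV)
m=cv2.inRange(hsv,(0,0,120),(180,60,255));c=max(cv2.findContours(m,0,1)[0],key=cv2.contourArea);x,y,w,h=cv2.boundingRect(c);print(x,y,w,h,"lid top21",ray("top",(220+x+w/2-.5,150+y+h/2-.5),.013))
E
```

```text
4 3 26 21
lid scene [0.59338703 0.24577076 0.0115    ] knob top21 [0.59172838 0.24162857 0.043     ]
9 6 29 29 lid top21 [0.59472358 0.2478025  0.013     ]
```

send_rows(
  commands=[
    {"delta_pos": [2.8,4.2,0],"yaw": 0},
    {"delta_pos": [2.8,4.2,0],"yaw": 0},
    {"delta_pos": [2.8,4.2,0],"yaw": 0},
    {"delta_pos": [2.4,3.5,0],"yaw": 0},
    {"delta_pos": [0,0,-4],"yaw": 0},
    {"delta_pos": [0,0,-5],"yaw": 0},
    {"delta_pos": [0,0,-4],"yaw": 0},
    {"delta_pos": [0,0,-2],"yaw": 0},
    {"delta_pos": [0,0,0],"yaw": 0},
  ],
  grip=0,
)

```text
t: 47.68
tcp_pos: [0.592, 0.2487, 0.0928]
tool_rot: [0.998, 0.016, -0.065, 0.006]
force: [-0.0, 0.7, -0.6]
finger_gap: 0.497
```

```bash
python3 -c "
from h import *
print(st(),manip.sense()['tool_rot'].round(3))"
```

```text
t47.67 tcp [0.592  0.2487 0.0928] jaw -88.1 F [-0.   0.7 -0.6] gap 0.497 [ 0.998  0.016 -0.065  0.006]
```

send_rows(
  commands=[
    {"delta_pos": [0.1,-0.1,-3],"yaw": 0},
    {"delta_pos": [0,0,-2.5],"yaw": 0},
    {"delta_pos": [0,0,-0.8],"yaw": 0},
    {"delta_pos": [0,0,0],"yaw": 0},
  ],
)

```text
t: 48.18
tcp_pos: [0.5971, 0.2509, 0.0349]
tool_rot: [0.998, 0.017, -0.059, 0.005]
force: [-0.1, 0.7, -0.0]
finger_gap: 0.502
```

send_rows(
  commands=[
    {"delta_pos": [-0.3,-0.4,-0.8],"yaw": 0},
    {"delta_pos": [-0.1,0,-0.4],"yaw": 0},
    {"delta_pos": [0,0,0],"yaw": 0},
  ],
)

```text
t: 48.55
tcp_pos: [0.5945, 0.2471, 0.0251]
tool_rot: [0.998, 0.017, -0.057, 0.004]
force: [0.0, -0.8, -0.4]
finger_gap: 0.499
```

send_rows(
  commands=[
    {"delta_pos": [0,0,0],"yaw": 0},
    {"delta_pos": [0,0,0],"yaw": 0},
    {"delta_pos": [0,0,0],"yaw": 0},
    {"delta_pos": [0,0,0],"yaw": 0},
  ],
  grip=1,
  force=60,
)

```text
t: 49.05
tcp_pos: [0.5949, 0.2472, 0.0258]
tool_rot: [0.998, 0.017, -0.056, 0.004]
force: [-0.1, -0.4, 0.3]
finger_gap: 0.252
```

```bash
python3 -c "
from h import *
print(st(),manip.sense()['tool_rot'].round(3))"
```

```text
t49.05 tcp [0.5949 0.2472 0.0258] jaw -88.0 F [-0.1 -0.4  0.3] gap 0.252 [ 0.998  0.017 -0.056  0.004]
```

send_rows(
  commands=[
    {"delta_pos": [0,0,3],"yaw": 0},
    {"delta_pos": [0,0,5],"yaw": 0},
    {"delta_pos": [0,0,5],"yaw": 0},
    {"delta_pos": [0,0,4.5],"yaw": 0},
    {"delta_pos": [-3,1.8,0],"yaw": 0},
    {"delta_pos": [-4,2.4,0],"yaw": 0},
    {"delta_pos": [-3,1.8,0],"yaw": 0},
    {"delta_pos": [-2,1,0],"yaw": 0},
    {"delta_pos": [0,0,0],"yaw": 0},
  ],
)

```text
t: 50.18
tcp_pos: [0.4686, 0.3168, 0.201]
tool_rot: [0.998, 0.016, -0.059, 0.005]
force: [0.4, -0.2, -2.9]
finger_gap: 0.257
```

```bash
python3 - <<'E'
from h import *
s=manip.sense();print(st(),s["tool_rot"].round(3))
a=manip.snapshot("scene");b=manip.snapshot("top");cv2.imwrite("pics/s36.png",a);cv2.imwrite("pics/t36.png",b)
x,y=proj("scene",s["tcp_pos"]).astype(int)
g=cv2.cvtColor(a[y-12:y+50,x-24:x+24],cv2.COLOR_BGR2HSV);m=cv2.inRange(g,(0,0,95),(180,60,255))
for r in range(0,62): print(y-12+r,x-24,''.join('#' if v else '.' for v in m[r]))
E
```

```text
t50.17 tcp [0.4686 0.3168 0.201 ] jaw -88.1 F [ 0.4 -0.2 -2.9] gap 0.257 [ 0.998  0.016 -0.059  0.005]
169 377 ................................................
170 377 ................................................
171 377 ................................................
172 377 ................................................
173 377 ................................................
174 377 ................................................
175 377 ................................................
176 377 .................###...##......#................
177 377 ...............#####..##......###...............
178 377 ..............######..##......###...............
179 377 .............#######..##......####..............
180 377 ............############.....######.............
181 377 ...........############......#######............
182 377 ...........############.....#########...........
183 377 ...........###########......#########...........
184 377 ............##########.....###########..........
185 377 ............###########....###########..........
186 377 ............########
[... 1836 characters left out ...]
................
219 377 .......#######################..................
220 377 .......#######################..................
221 377 ........######################..................
222 377 ........#####################...................
223 377 .........####################...................
224 377 .........###################....................
225 377 ..........#################.....................
226 377 ............##############......................
227 377 ..............##########...................#.#..
228 377 .................####........................#..
229 377 .............................................#..
230 377 ..........................................#..#..
```

```bash
python3 - <<'E'
from h import *
print("lid",ray("scene",(401.0,183.8),.187))
print("rim y span",ray("scene",(388,195),.132)[1],ray("scene",(411.3,196.5),.132)[1],"lid y span",ray("scene",(387.6,182.5),.187)[1],ray("scene",(415.2,184.5),.187)[1])
# near rim edge (bottom of ellipse): lid near edge row
print(ray("scene",(400,191),.187)[0],ray("scene",(400,203.5),.132)[0])
E
```

```text
lid [0.46457927 0.31658408 0.187     ]
rim y span 0.27463187894265684 0.36292292152663636 lid y span 0.2672550772542172 0.3692885864125634
0.506917867964112 0.5142817464590652
```

send_rows(
  commands=[
    {"delta_pos": [0.25,0.2,-1.5],"yaw": 0},
    {"delta_pos": [0,0,-1.2],"yaw": 0},
    {"delta_pos": [0,0,-0.6],"yaw": 0},
    {"delta_pos": [0,0,0],"yaw": 0},
  ],
)

```text
t: 50.78
tcp_pos: [0.4767, 0.3165, 0.1642]
tool_rot: [0.998, 0.013, -0.058, 0.005]
force: [0.1, -0.2, -2.0]
finger_gap: 0.254
```

send_rows(
  commands=[
    {"delta_pos": [-0.5,0.25,0],"yaw": 0},
    {"delta_pos": [0,0,0],"yaw": 0},
  ],
)

```text
t: 51.02
tcp_pos: [0.4715, 0.3192, 0.1644]
tool_rot: [0.998, 0.013, -0.058, 0.005]
force: [-0.2, 0.1, -1.0]
finger_gap: 0.252
```

```bash
python3 - <<'E'
from h import *
print(st());a=manip.snapshot("scene");b=manip.snapshot("top");cv2.imwrite("pics/s37.png",a);cv2.imwrite("pics/t37.png",b)
cv2.imwrite("pics/c37.png",np.hstack([cv2.resize(a[165:235,365:435],None,fx=5.5,fy=5.5,interpolation=2),cv2.resize(b[170:240,175:245],None,fx=5.5,fy=5.5,interpolation=2)]))
g=cv2.cvtColor(a[180:215,380:425],cv2.COLOR_BGR2HSV);m=cv2.inRange(g,(0,0,95),(180,60,255))
for r in range(0,35): print(180+r,''.join('#' if v else '.' for v in m[r]))
E
```

```text
t51.02 tcp [0.4715 0.3192 0.1644] jaw -88.5 F [-0.2  0.1 -1. ] gap 0.252
180 .............................................
181 .............................................
182 .............................................
183 .............................................
184 ...........................#.................
185 ............####...#.......##................
186 ..........######..##......###................
187 .........########.##......####...............
188 ........############......#####..............
189 ........############.....#######.............
190 ........###########......########............
191 ........##########......#########............
192 ........##########......##########...........
193 ........###########....###########...........
194 ........##########################...........
195 ........#########################............
196 ........##.######################............
197 ........#...#####################............
198 ........##...###################.............
199 ........##...###################.............
200 ........######.....############..............
201 ........######.........##...###..............
202 .......########........##...###..............
203 .......#############.##########..............
204 .......#######################...............
205 .......#######################...............
206 .......#######################...............
207 .......#######################...............
208 ......########################...............
209 ......#######################................
210 ......#######################................
211 ......#######################................
212 ......#######################................
213 ......######################.................
214 .....#######################.................
```

send_rows(
  commands=[
    {"delta_pos": [-0.05,0,-0.4],"yaw": 0},
    {"delta_pos": [0,0,-0.4],"yaw": 0},
    {"delta_pos": [0,0,-0.3],"yaw": 0},
  ],
)

```text
t: 51.5
tcp_pos: [0.472, 0.3194, 0.1537]
tool_rot: [0.998, 0.013, -0.057, 0.005]
force: [0.1, -0.7, -1.7]
finger_gap: 0.252
```

```bash
python3 - <<'E'
from h import *
print(st());a=cv2.imread("pics/scene0.png")
g=cv2.cvtColor(a[180:215,380:425],cv2.COLOR_BGR2HSV);m=cv2.inRange(g,(0,0,95),(180,60,255))
for r in range(0,30): print(180+r,''.join('#' if v else '.' for v in m[r]))
E
```

```text
t51.50 tcp [0.472  0.3194 0.1537] jaw -88.5 F [ 0.1 -0.7 -1.7] gap 0.252
180 .............................................
181 .............................................
182 .............................................
183 .............................................
184 .............................................
185 .............................................
186 .............................................
187 ................##...........................
188 .............#######.........................
189 ..........#########.....#####................
190 .........#########......######...............
191 ........##########......#######..............
192 ........##########.....#########.............
193 ........##########.....##########............
194 ........#########......##########............
195 ........##########.....##########............
196 ........#########################............
197 ........#########################............
198 ........#########################............
199 ........#########################............
200 ........########################.............
201 .......#########################.............
202 .......########################..............
203 .......########################..............
204 .......########################..............
205 ......#########################..............
206 ......#########################..............
207 ......########################...............
208 ......########################...............
209 ......#######################................
```

The original seated lid shows the same skew, so the lid is level in the grip. The plug has entered the mouth without force, so I lower on.

send_rows(
  commands=[
    {"delta_pos": [-0.05,0,-0.3],"yaw": 0},
    {"delta_pos": [0,0,-0.25],"yaw": 0},
  ],
)

```text
t: 51.75
tcp_pos: [0.4715, 0.3193, 0.1496]
tool_rot: [0.998, 0.013, -0.057, 0.005]
force: [-3.2, -3.4, 20.2]
finger_gap: 0.257
```

```bash
python3 -c "
from h import *
print(st())"
```

```text
t51.75 tcp [0.4715 0.3193 0.1496] jaw -88.5 F [-3.2 -3.4 20.2] gap 0.257
```

Contact came at TCP z = 0.1496, against 0.1498 expected when seated. I release.

send_rows(
  commands=[
    {"delta_pos": [0,0,0.05],"yaw": 0},
    {"delta_pos": [0,0,0],"yaw": 0},
    {"delta_pos": [0,0,0],"yaw": 0},
  ],
  grip=0.1,
)

```text
t: 52.12
tcp_pos: [0.4723, 0.3197, 0.151]
tool_rot: [0.998, 0.013, -0.056, 0.004]
force: [0.0, -0.1, 0.2]
finger_gap: 0.447
```

send_rows(
  commands=[
    {"delta_pos": [0,0,1],"yaw": 0},
    {"delta_pos": [0,0,3],"yaw": 0},
    {"delta_pos": [0,0,4],"yaw": 0},
    {"delta_pos": [-1,-5,1],"yaw": 0},
    {"delta_pos": [-1,-6,0],"yaw": 0},
    {"delta_pos": [-1,-6,0],"yaw": 0},
    {"delta_pos": [0,-6,0],"yaw": 0},
    {"delta_pos": [0,-6,0],"yaw": 0},
    {"delta_pos": [0,0,0],"yaw": 0},
  ],
)

```text
t: 53.25
tcp_pos: [0.4437, 0.0222, 0.2489]
tool_rot: [0.999, 0.015, -0.05, 0.005]
force: [-0.3, -0.1, -0.0]
finger_gap: 0.452
```

```bash
python3 - <<'E'
from h import *
print(st());a=manip.snapshot("scene");b=manip.snapshot("top");cv2.imwrite("pics/s40.png",a);cv2.imwrite("pics/t40.png",b)
cv2.imwrite("pics/c40.png",np.hstack([cv2.resize(a[165:245,365:435],None,fx=5.5,fy=5.5,interpolation=2),cv2.resize(b[165:245,175:245],None,fx=5.5,fy=5.5,interpolation=2)]))
g=cv2.cvtColor(a[180:215,380:425],cv2.COLOR_BGR2HSV);m=cv2.inRange(g,(0,0,95),(180,60,255))
for r in range(4,24): print(180+r,''.join('#' if v else '.' for v in m[r]))
for im in(b,cv2.imread("pics/top0.png")):
    o=cv2.cvtColor(im[180:232,184:240],cv2.COLOR_BGR2HSV);m=cv2.inRange(o,(0,0,60),(180,60,255));c=max(cv2.findContours(m,0,1)[0],key=cv2.contourArea);print(cv2.boundingRect(c),cv2.minEnclosingCircle(c))
E
```

```text
t53.25 tcp [0.4437 0.0222 0.2489] jaw -88.3 F [-0.3 -0.1 -0. ] gap 0.452
184 .............................................
185 .............................................
186 .............................................
187 ..............#####..........................
188 ...........##########...##...................
189 ..........##########...#####.................
190 .........##########....#######...............
191 ........###########....########..............
192 ........###########....#########.............
193 .......###########.....#########.............
194 .......##########......##########............
195 .......##########......##########............
196 ........###########.#############............
197 ........#########################............
198 ........#########################............
199 ........#########################............
200 ........########################.............
201 ........#######################..............
202 .......########################..............
203 .......#######################...............
(8, 9, 43, 33) ((29.0, 27.0), 21.377656936645508)
(8, 9, 40, 33) ((27.64285659790039, 28.071428298950195), 20.55986785888672)
```

View pics/c40.png

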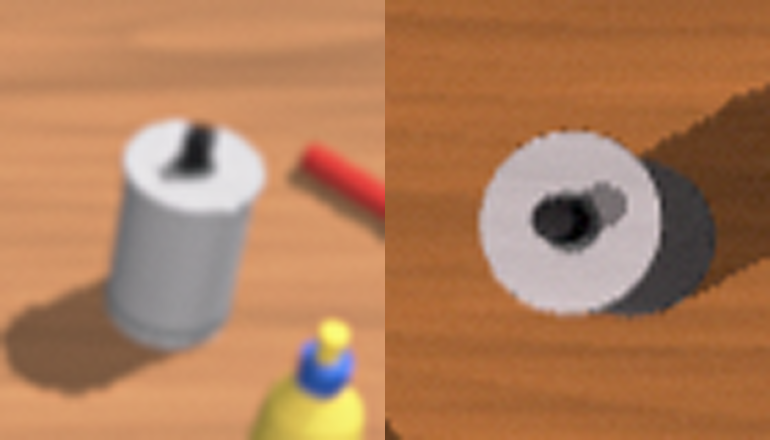

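The lid sits flat on the canister in both views. Its outline matches the starting picture to about a pixel, and the canister is upright and unmoved. I hand in.

```bash
python3 -c "
from h import *
held('s41');print(st());manip.sign_off()"
```

```text
blob [519.2 234.5] n 11 ang 7 box [516 234   7   2]
t53.40 tcp [0.4431 0.0263 0.2485] jaw -88.0 F [-0.2 -0.1 -0. ] gap 0.453
the job is handed in; nothing more can be done
```

I took the lid off, stood all four orange files in the canister with their handles up, put the lid back on, and handed the job in at t = 53 s. The sign-off gave no verdict.

**How the files went in:** The arm can't tilt its tool, so I gripped each file near mid-length and pressed its butt on the canister's outer rim. That turned it blade-down, and I then dropped it in.

**Last checks:**
- **Files:** Before the lid went on, the pictures showed four handles inside the canister, below the rim. No orange file is left on the bench. The one orange blob still detected, at (519,234), was there from the start, in the blue tray.
- **Lid:** It made contact at a tool height of 149.6 mm, against 149.8 mm expected when seated. Its outline in the scene picture matches the starting one to about a pixel. A pixel is roughly 4 mm, so "level" and "centred" rest mainly on the contact height and the plug's close fit.
- **Canister:** It is upright and where it started.

**What went wrong on the way:**
- **First method:** Slackening the grip so the file would swing down failed. File 1 slid out flat onto the bench and I picked it up again.
- **Rim contact:** While levering file 3, part of the fingers (I think the linkage) touched the rim at about 32 N, under the 40 N limit. I backed off at once.
- **Tool tilt:** The tool drifted up to about 0.18 rad off vertical. I allowed for this but could not correct it directly.
- **Bystanders:** I did not measure them at the end. The arm did not work near any of them, apart from passing between the soap bottle and the canister.

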